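Clamp a tile in the thickness gauge with the ratchet

ROBOT

A 6-joint arm with a two-finger parallel gripper is mounted at the origin on a cart in front of the work surface, level with it; the furniture and walls round the work are solid. World frame = base frame: x ahead of the robot, y to its left, z up, the work surface at z = 0. Lengths are in m, angles in rad, forces in N, time in s.
With the tool pointing down it reaches from about 0.375 to 0.9 m from the base axis. Payload 3.1 kg.
Tool frame: the origin (TCP) lies midway between the tips of the shut fingers; the grasp point (between the pads) lies 19 mm behind it; x points along the fingers, z is the direction in which the jaws open and shut, and the axes are right-handed (so a half turn about x gives the same grasp; the last joint's range is limited). The gripper opens to 85 mm and grips with 20 to 120 N. Pads are 22 mm wide; open, the fingers measure 114 mm over their backs; the gripper's body (76 mm by 85 mm) begins 54 mm behind the grasp point. The pads swing forward as they close: fully open they stand 13 mm farther back than shut.
Start: joints at [1.091, 0.527, 1.433, -0, 1.181, -0.178], TCP at [0.186, 0.597, 0.231] pointing down, gripper open.
Joint ranges: [-3.08, 3.08], [-0.75, 2.2], [0.22, 2.44], [-1.43, 4.57], [0, 2.65], [-2.85, 2.85]. Speed limits (rad/s): [2.79, 2.79, 3.14, 3.14, 3.14, 3.14].

INTERFACE

Orientations are given as a unit quaternion [x, y, z, w].
In Python, from station import telemetry, optics, manip gives the robot as it stands.
- The arm moves only by the tool step_arm, never from a script. Its argument "commands" is a list of rows, each a list of 4 numbers: the shift along the tool's x, y, z in m, then the turn about the tool's x in rad. A call has 1 to 8 rows; each row is the pose to reach, as a shift and turn from the pose measured when the call began, along the tool's axes at that moment; what a row does not reach only later rows make up. A row lasts 1/12 s, in which the tool goes at most 41.7 mm and 7.16 degrees, less where a joint would pass 70% of its speed; a pose out of reach is approached as far as the arm can. A call with a gripper value outside its range is refused whole. "jaw" is the finger opening in m, from 0 to 0.0854, set as the call begins (left out, the last holds). The fingers move at their own pace and stop on an object; "grip_force" is the grip in N (left out, the last holds). Time passes only in rows, so rows that repeat a pose let the fingers close. It gives the time, the measured TCP pose, the force and the opening at its end, in the units of the state.
- telemetry.sense(): the state, without advancing time (a new reading comes with each control period).
- optics.snapshot(name): name is "scene" or "top"; returns the picture (400x640x3 uint8, red, green, blue); there is no depth.
- optics.camera_params(name): a dict with "mtx" (3x3 intrinsics, pixels), "origin" and "attitude" of the camera in the world. Camera axes: x right, y down, z forward; pixel columns grow to the right and rows downward; lengths in m; the calibration is good to about 2 mm. A picture is of the moment at which its call begins. camera_params takes no time and is no camera call.
- manip.sign_off(): hands the job in, once; it reports no verdict.
The state is a dict: "t": time; "q": joint angles; "qd": joint speeds; "tau": joint torques, N m; "tcp_pos": TCP position; "tool_rot": TCP orientation; "force": force on the tool from outside, world axes, zero at the start; "ft_torque": the same for the moment, N m; "finger_gap": opening from 0.0 (shut) to 1.0 (fully open).
Only numpy, scipy, OpenCV 4.12 (cv2) and the standard library are available. Lean on these libraries where they do the work, as an engineer would, in place of code of your own. Each camera call takes 0.05 s, during which the arm holds its last target.

TASK

Check a painted tile in the sloping bench gauge: slide the tile along the ledge until its edge is fully home against the stop under the spindle, then close the spindle onto it by turning the small dark knurled ratchet knob at its top clockwise, part of a turn at a time, until the tile is held and the ratchet slips. Let it slip about a quarter turn (no less than a tenth, no more than four tenths of a turn in all) and let go, leaving the tile clamped fully home. Drive it by the knob, since the big bright drum below it would crush the tile, and do not knock away the pot, jars, tape or stamp standing around.

Things in the scene. Friction and masses are not known exactly. Their poses are not given: they have to be found in the camera images.
- gauge: grey foot of the bench thickness gauge, fixed to the bench, 165 mm (x) by 270 mm (y); origin on the bench under its centre, x away from the robot, y to its left, z up
- table: sloping aluminium table of the gauge, 32 degrees from level, falling towards the robot side. Origin: where its surface (z=0) meets ledge and stop; x up the slope, y along the ledge to the left, z out of the surface. Surface: x=0 to 161 mm, y=-244 to 0 mm. Steel ledge along x=0, 11 mm high, 6 mm thick. Spindle axis: the line x=75, y=-25 mm, along z
- stop (a point): middle of the stop's face (table x=70, y=0, z=4 mm). The stop is the grey block y=0 to 26 mm, x=15 to 125 mm, 32 mm high, facing table -y. An arm on it, x=55 to 95 mm, reaches back to y=-44 mm at z=32 to 56 mm and carries the spindle
- tile: blue and white tile, 150x150x8 mm, about 0.3 kg, loose, flat on the table, lower edge on the ledge. Origin: centre of its underside; axes as the table's. Home: left edge touching the stop, origin at table (75,-75,0) mm. Starts 35 to 75 mm short of it; 2 to 6 N sideways on its right edge slides it
- drum: bright drum, 40 mm diameter, table z=67.5 to 87.5 mm on the spindle axis, on a sleeve above the arm; origin: centre of its lower face. Turns with the screw (limit 4.7 rad from fully open); a red line on its top. Do not grip it
- knob_mid (a point): on the axis of the ratchet knob (dark, knurled, 24 mm diameter, 34 mm long, red line on its end), 19 mm above its lower end: table (75,-25,107.5) mm. Knob spans table z=88.5 to 122.5 mm, nothing above it. Knob and drum turn about table z; clockwise seen from the knob's end closes. They do not move along the axis, only the spindle does
- spindle: steel rod, 8 mm diameter, out of the arm towards the table; origin: centre of its tip. Moves 25 mm per turn of the drum (4 mm per rad). Starts 5 to 12 mm above the tile's upper face: closing takes 1.2 to 3 rad, at about 0.1 N m on the knob. When let go the screw eases a little and holds with about 25 N
- ratchet (a joint): slip of the knob against the drum, rad: 0 at the start and while the drum turns along, growing as the knob is turned clockwise with the drum standing still, which happens at 0.26 N m (tile then pressed with about 40 N). Seen as the angle between the red lines on the knob's end and on the drum
- stamp_block: wooden stamping block with a turned knob, 62x62x64 mm, origin under its centre; a bystander, free to move
- pot_pale: small white paint pot with blue spots, 71 mm wide, 43 mm high, origin under its centre; a bystander
- jar_verdete: green pigment jar with red lid, 54 mm wide, 58 mm high, origin under its centre; a bystander
- jar_blue: blue pigment jar with black lid, 48 mm wide, 58 mm high, origin under its centre; a bystander
- tape: roll of masking tape lying flat, 98 mm wide, 25 mm high, origin under its centre; a bystander

How it is judged:
On the way, in this order (a step that is already met when the one before it is completed fails the run):
1. the tile is home against the stop and on the ledge (y of tile in the frame of table above -0.078 m and x of tile in the frame of table below 0.079 m and angle between the z axis of tile and the z axis of table, either way round below 0.03 rad), for 0.2 s.
2. the spindle presses on the tile and the ratchet has slipped (contact force between spindle and tile above 8 N and value of joint ratchet above 0.6 rad), for 0.2 s.
At the end, for the whole second after the job is handed in: The tile lies flat within 3 mm of the stop and 4 mm of the ledge, at rest, pressed by the spindle with more than 8 N, and the ratchet has slipped between 0.6 and 2.6 rad in all (all of step 1 and all of step 2 and value of joint ratchet below 2.6 rad and linear speed of tile below 0.01 m/s); the robot touches nothing.
It fails at once if the tile is crushed: the spindle presses with more than 70 N (contact force between spindle and tile above 70 N).
It fails at once if the ratchet is run on past 2.6 rad (value of joint ratchet above 2.6 rad).
It fails at once if a bystander is knocked away by more than 40 mm (distance of any of stamp_block, pot_pale, jar_verdete, jar_blue, tape from where it was at the start of the episode above 0.04 m).
It also fails if it takes over 72 s, if anything falls off the work surface, if the arm or the gripper's body presses on something with over 40 N, if the wrist force passes 120 N, or if a joint passes its speed limit or range.

## Working session

There is one attempt and no reset: what is moved stays moved. The work goes in short steps, Python scripts to look and compute and a tool call to move; the robot and the scene stay as the last step left them, time stands still between calls to the robot, and variables do not carry over. Pictures are saved under pics/ and viewed, and the job is handed in when it is done.

Besides the shell and the picture viewer there is one more tool, called after "Call:" as a command line: name --pt "numbers of a row" for each row, then --argument value for the rest. step_arm: Moves the arm, as the interface text tells. Its arguments: {"type":"object","properties":{"commands":{"type":"array","items":{"type":"array","items":{"type":"number"}}},"jaw":{"type":"number"},"grip_force":{"type":"number"}},"required":["commands"]}

```bash
mkdir -p pics; ls
python3 - <<'E'
from station import telemetry, optics, manip
import cv2
print(telemetry.sense())
for n in ("scene","top"):
    im=optics.snapshot(n); cv2.imwrite(f"pics/{n}0.png",im[:,:,::-1])
    print(n,optics.camera_params(n))
E
```

```text
pics
{'t': 0.0, 'q': array([ 1.09051614e+00,  5.28479079e-01,  1.43389366e+00,  2.37927689e-06,
        1.18139955e+00, -1.78512144e-01]), 'qd': array([-0.00043898,  0.00213195,  0.0001205 ,  0.00061551,  0.00030331,
        0.00076632]), 'tau': array([ 3.75167465e-04, -4.42340076e+01, -1.78033018e+01, -8.66551272e-05,
        8.35865038e-03,  1.36540831e-05]), 'tcp_pos': array([0.18539982, 0.59612305, 0.23032844]), 'tool_rot': array([-0.41950135,  0.57016745,  0.41882405,  0.56878301]), 'force': array([-0.64406801,  0.65264557, -0.05955345]), 'ft_torque': array([-0.0246379 , -0.02085474, -0.00107117]), 'finger_gap': 0.9955043243612132}
scene {'mtx': array([[390.94837675,   0.        , 312.41411037],
       [  0.        , 390.94837675, 196.98890006],
       [  0.        ,   0.        ,   1.        ]]), 'origin': array([-0.27638275, -0.71330247,  0.72247166]), 'attitude': array([ 0.77657043, -0.38331226,  0.22601684, -0.44601174])}
top {'mtx': array([[373.55752702,   0.        , 319.62743438],
       [  0.        , 373.55752702, 196.93651133],
       [  0.        ,   0.        ,   1.        ]]), 'origin': array([ 0.32467419, -0.08144227,  1.21025805]), 'attitude': array([-0.67959681,  0.7252665 , -0.07864354,  0.07714837])}
```

View pics/scene0.png

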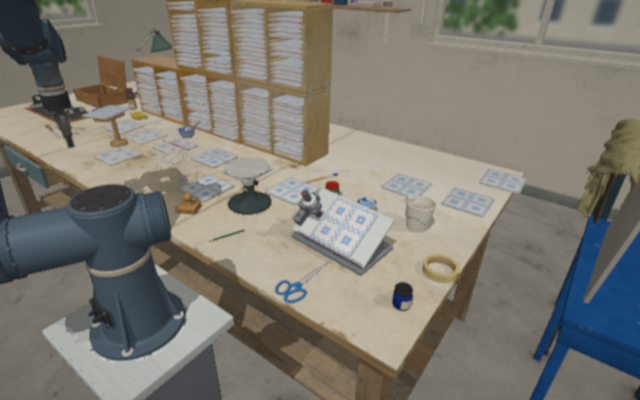

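View pics/top0.png

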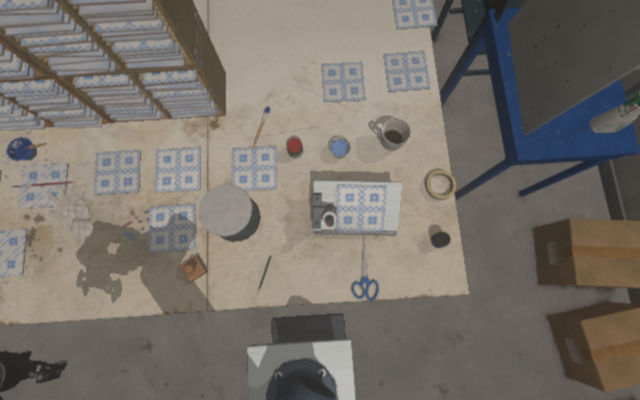

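The top view shows the gauge at about (355,207), with the stop and knob at (322,215). The scene view shows it at (342,228). I'll enlarge both.

Run:
```python
import cv2
a=cv2.imread("pics/top0.png")[165:250,295:415]; cv2.imwrite("pics/topc.png",cv2.resize(a,None,fx=6.5,fy=6.5,interpolation=cv2.INTER_CUBIC))
a=cv2.imread("pics/scene0.png")[180:275,280:400]; cv2.imwrite("pics/scenec.png",cv2.resize(a,None,fx=6,fy=6,interpolation=cv2.INTER_CUBIC))
```

```text
(no output)
```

View pics/topc.png

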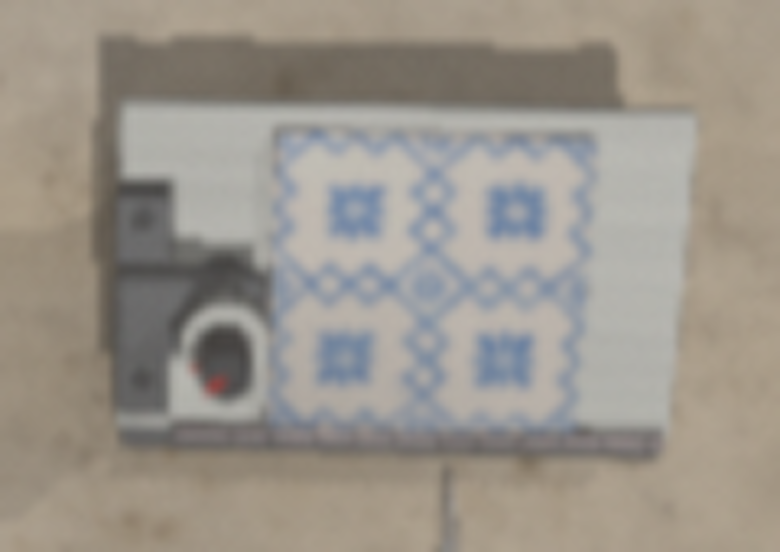

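View pics/scenec.png

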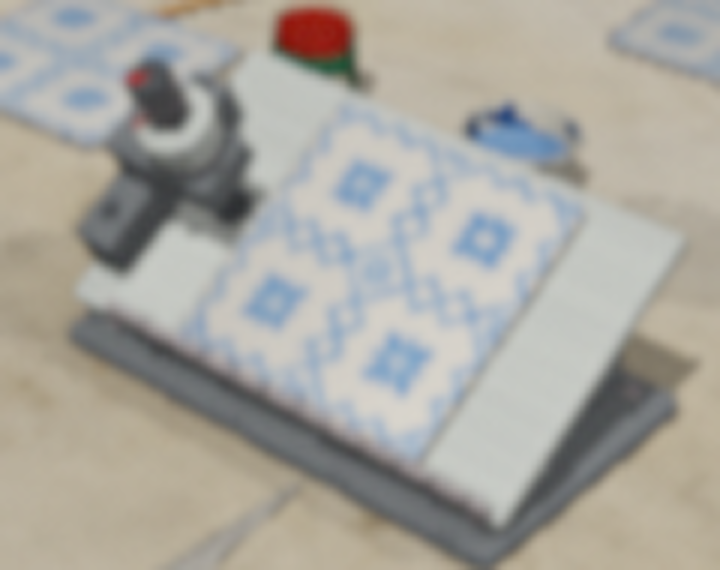

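```bash
cat > fit.py <<'E'
import numpy as np, cv2
from scipy.spatial.transform import Rotation as R
from scipy.optimize import least_squares
from station import optics
C={n:optics.camera_params(n) for n in("scene","top")}
def proj(n,P):
    c=C[n]; p=R.from_quat(c["attitude"]).inv().apply(np.atleast_2d(P)-c["origin"]); q=p@c["mtx"].T
    return q[:,:2]/q[:,2:]
def Rt(yaw): # table x up slope (away), z out, tilted toward robot
    return R.from_euler("z",yaw)*R.from_euler("y",-32,degrees=True)
def T(p,P): return Rt(p[3]).apply(np.atleast_2d(P)*1e-3)+p[:3]
E
cat > run1.py <<'E'
from fit import *
def tc(u,v): return (295+(u+.5)/6.5-.5,165+(v+.5)/6.5-.5)
def sc(u,v): return (280+(u+.5)/6-.5,180+(v+.5)/6-.5)
obs=[("top",(161,-244,0),tc(697,112),0),("top",(125,26,32),tc(118,183),0),("top",(125,0,32),tc(172,183),0),
("top",(75,-25,122.5),tc(222,373),0),("top",(150,75,8),tc(275,127),1),("top",(150,-75,8),tc(595,133),1),
("scene",(161,-244,0),sc(685,238),0),("scene",(75,-25,122.5),sc(142,80),0),
("scene",(150,-75,8),sc(585,205),1),("scene",(150,75,8),sc(348,97),1),("scene",(0,-75,8),sc(425,460),1)]
def res(p):
    out=[]
    for n,P,uv,t in obs:
        P=np.array(P,float)
        if t:P[1]+=p[4]
        out+=list(proj(n,T(p,P))[0]-uv)
    return np.array(out)
s=least_squares(res,[.43,0.03,.05,0,-130],x_scale=[.01,.01,.01,.01,10],loss="soft_l1")
print(s.x); print(res(s.x).reshape(-1,2).round(2))
np.save("p.npy",s.x)
E
cat > draw.py <<'E'
from fit import *
import sys
def draw(n,im,p,crop,f,out):
    im=im[crop[1]:crop[3],crop[0]:crop[2]]; im=cv2.resize(im,None,fx=f,fy=f,interpolation=cv2.INTER_CUBIC)
    def L(pts,col):
        q=((proj(n,T(p,pts))-crop[:2]+.5)*f-.5).round().astype(int); cv2.polylines(im,[q.reshape(-1,1,2)],True,col,1)
    L([(0,0,0),(161,0,0),(161,-244,0),(0,-244,0)],(0,200,0))
    L([(0,26,11),(-6,26,11),(-6,-244,11),(0,-244,11)],(0,255,255))
    L([(15,0,32),(125,0,32),(125,26,32),(15,26,32)],(255,0,255))
    y=p[4]; L([(0,y+75,8),(150,y+75,8),(150,y-75,8),(0,y-75,8)],(0,0,255))
    a=np.linspace(0,6.28,30)
    for r,z in((12,122.5),(12,88.5),(20,87.5)): L(np.c_[75+r*np.cos(a),-25+r*np.sin(a),z+0*a],(0,165,255))
    cv2.imwrite(out,im)
if __name__=="__main__":
    p=np.load("p.npy")
    draw("top",cv2.imread("pics/top0.png"),p,(295,165,415,250),6.5,"pics/dt%s.png"%sys.argv[1])
    draw("scene",cv2.imread("pics/scene0.png"),p,(280,180,400,275),6,"pics/ds%s.png"%sys.argv[1])
E
python3 run1.py; python3 draw.py 1
```

```text
[ 4.88564498e-01 -8.74928104e-02  3.51919120e-02 -9.50998723e-02
 -1.22004892e+02]
[[ 0.42 -0.63]
 [-0.62  0.6 ]
 [-0.19  0.85]
 [ 0.08 -0.69]
 [-0.09 -0.52]
 [ 0.59 -0.02]
 [ 0.23 -0.37]
 [ 0.66 -0.93]
 [ 0.29  0.55]
 [-0.67  0.57]
 [-2.02  0.43]]
```

View pics/dt1.png

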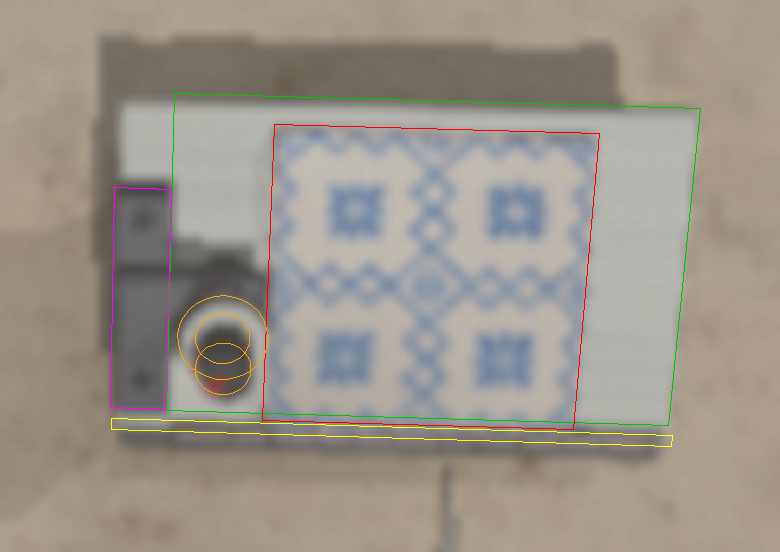

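View pics/ds1.png

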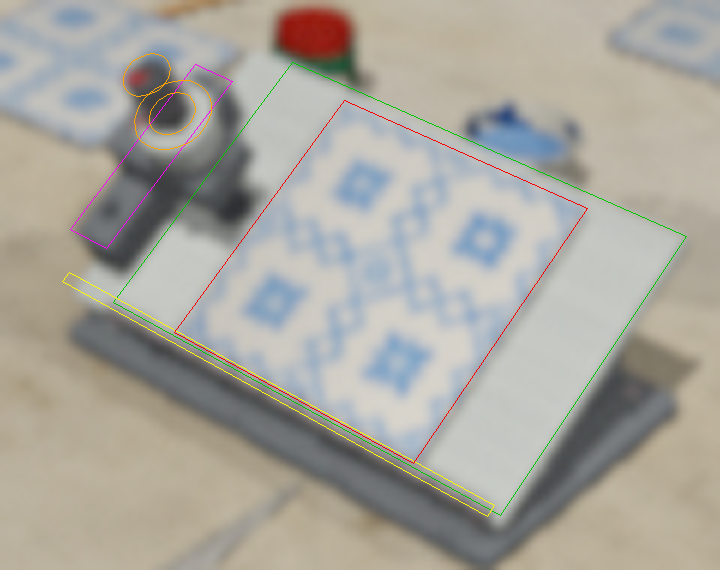

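```bash
cat > run2.py <<'E'
from fit import *
def tc(u,v): return (295+(u+.5)/6.5-.5,165+(v+.5)/6.5-.5)
def sc(u,v): return (280+(u+.5)/6-.5,180+(v+.5)/6-.5)
obs=[("top",(161,-244,0),tc(697,112),0),("top",(161,26,0),tc(120,103),0),("top",(125,26,32),tc(118,183),0),("top",(125,0,32),tc(172,183),0),
("top",(15,26,32),tc(118,412),0),("top",(15,0,32),tc(170,412),0),
("top",(-3,-244,11),tc(660,441),0),("top",(-3,0,11),tc(175,433),0),
("top",(75,-25,122.5),tc(222,375),0),("top",(75,-25,87.5),tc(220,352),0),("top",(150,75,8),tc(275,128),1),("top",(150,-75,8),tc(595,134),1),("top",(0,-75,8),tc(577,430),1),
("top",(0,75,8),tc(271,426),1),
("scene",(161,-244,0),sc(685,238),0),("scene",(75,-25,122.5),sc(142,80),0),("scene",(75,-25,87.5),sc(178,127),0),
("scene",(-6,-244,0),sc(495,525),0),("scene",(15,0,32),sc(125,268),0),("scene",(15,26,32),sc(82,232),0),
("scene",(150,-75,8),sc(585,205),1),("scene",(150,75,8),sc(346,98),1),("scene",(0,-75,8),sc(420,460),1)]
def pr(n,P,d):
    c=C[n]; p=R.from_quat(c["attitude"]).inv().apply(P-c["origin"]-d[:3]*1e-3); p=R.from_rotvec(d[3:]*1e-3).apply(p)
    q=p@c["mtx"].T; return q[:2]/q[2]
def res(p,f=False):
    out=[]
    for n,P,uv,t in obs:
        P=np.array(P,float)
        if t:P[1]+=p[4]
        d=p[5:11] if n=="top" else p[11:17]
        out+=list(pr(n,T(p,P)[0],d)-uv)
    if f:return np.array(out)
    return np.r_[np.array(out),p[5:8]/1.5,p[11:14]/1.5,p[8:11]/2,p[14:17]/2]
s=least_squares(res,[.43,0.03,.05,0,-130]+[0]*12,x_scale=[.01,.01,.01,.01,10]+[1]*12,loss="soft_l1",f_scale=.6)
print(s.x.round(4)); print(res(s.x,1).reshape(-1,2).round(2))
cov=np.linalg.inv(s.jac.T@s.jac); print("sd",np.sqrt(np.diag(cov))[:5])
np.save("p.npy",s.x[:5]);np.save("d.npy",s.x[5:])
print("knob_mid",T(s.x,(75,-25,107.5)))
E
python3 run2.py; python3 draw.py 2
```

```text
[ 4.885000e-01 -8.840000e-02  3.130000e-02 -8.510000e-02 -1.217771e+02
  4.620000e-01  1.559000e-01  2.000000e-01 -1.257600e+00  4.951000e-01
  6.310000e-02 -4.620000e-01 -1.559000e-01 -2.000000e-01  1.005100e+00
  3.621000e-01 -3.163000e-01]
[[ 0.22 -0.46]
 [-0.18 -0.74]
 [-0.33  1.59]
 [ 0.07  1.76]
 [-0.63  0.13]
 [-0.2   0.29]
 [ 2.01 -0.11]
 [-0.97 -0.43]
 [ 0.63 -0.24]
 [ 0.83 -1.47]
 [-0.07  0.12]
 [ 0.42  0.13]
 [-0.33  0.02]
 [-0.88 -0.32]
 [ 0.6  -0.19]
 [ 1.17 -0.19]
 [-0.47 -1.45]
 [ 0.6   0.45]
 [-2.65 -2.64]
 [-1.61  0.16]
 [ 0.59  0.8 ]
 [-0.23  0.85]
 [-0.41  0.75]]
sd [0.00401209 0.00268173 0.00493441 0.00798963 2.04202276]
knob_mid [[ 0.49303453 -0.11387516  0.16216684]]
```

View pics/dt2.png

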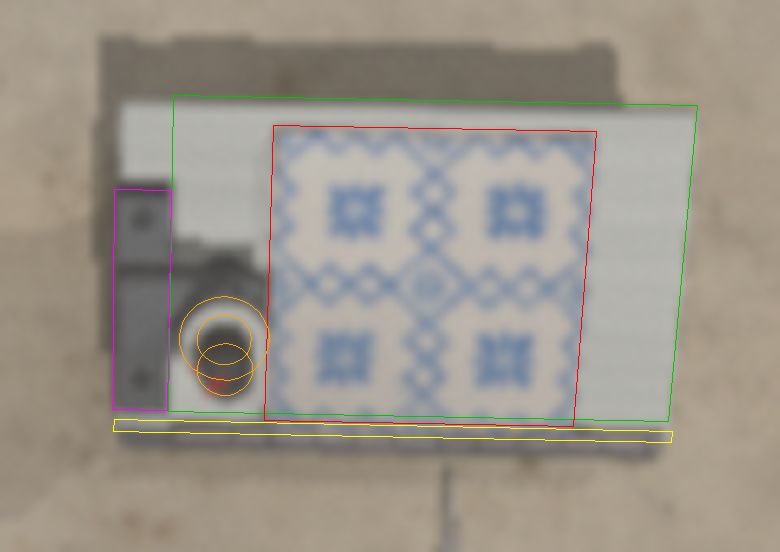

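View pics/ds2.png

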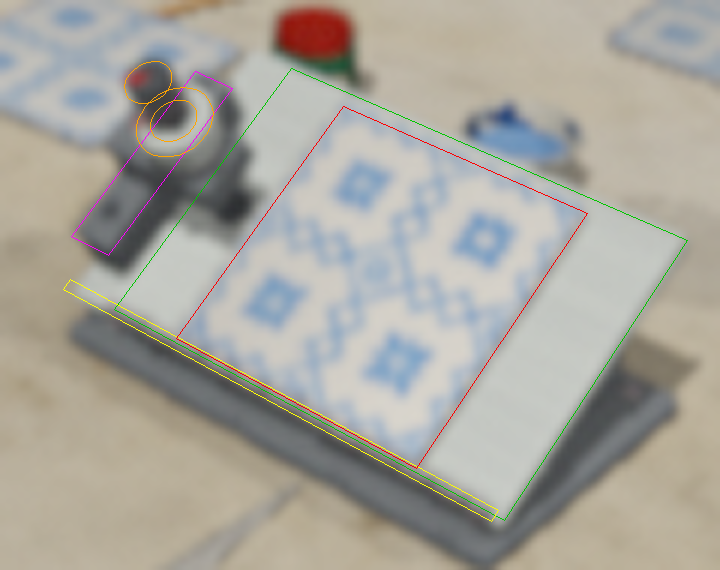

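The full fit, including the camera nuisance terms, agrees to about 1 px except at the stop corners. The knob matters most, so I'll look at it closer.

Run:
```python
import cv2,numpy as np
a=cv2.imread("pics/top0.png")[205:235,305:345]; a=cv2.resize(a,None,fx=12,fy=12,interpolation=cv2.INTER_CUBIC)
b=cv2.imread("pics/scene0.png")[185:230,290:325]; b=cv2.resize(b,None,fx=12,fy=12,interpolation=cv2.INTER_CUBIC)
cv2.imwrite("pics/k1.png",a);cv2.imwrite("pics/k2.png",b)
```

```text
(no output)
```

View pics/k1.png

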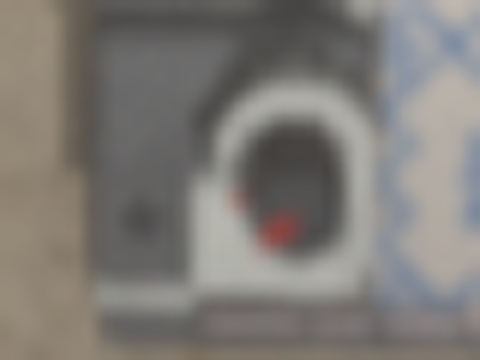

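View pics/k2.png

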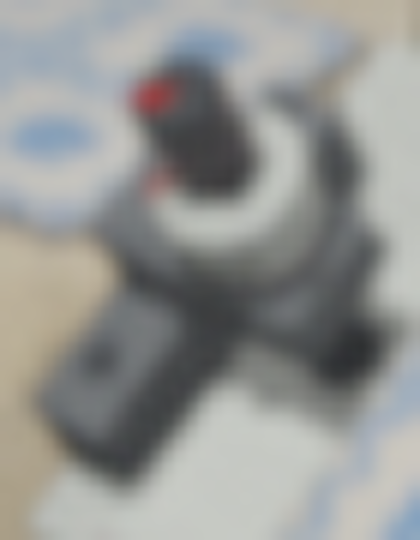

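```bash
python3 - <<'E'
s=open("run2.py").read()
s=s.replace("tc(118,183)","tc(118,191)").replace("tc(172,183)","tc(172,191)").replace("tc(222,375)","tc(224,375)").replace('("top",(75,-25,87.5),tc(220,352),0),','').replace('sc(142,80)','sc(150,76)').replace('("scene",(75,-25,87.5),sc(178,127),0),','').replace("sc(125,268)","sc(105,250)")
s=s.replace("sc(82,232)","sc(80,229)").replace('("top",(-3,-244,11),tc(660,441),0),','')
s+='''
for k in range(2):
    print(["top","scene"][k],res(s.x,1).reshape(-1,2).round(2).tolist()) if k==0 else 0
'''
open("run3.py","w").write(s)
E
python3 run3.py | grep -v "^.*\[\["
python3 - <<'E'
from station import telemetry
from scipy.spatial.transform import Rotation as R
s=telemetry.sense(); print(R.from_quat(s["tool_rot"]).as_matrix().round(3))
E
```

```text
[ 4.873000e-01 -8.890000e-02  3.410000e-02 -8.510000e-02 -1.216304e+02
  2.990000e-01  1.263000e-01  2.006000e-01 -7.822000e-01  3.802000e-01
 -7.220000e-02 -2.990000e-01 -1.263000e-01 -2.006000e-01  8.572000e-01
  1.819000e-01  5.980000e-02]
 [-0.07 -0.82]
 [-0.22  0.32]
 [ 0.21  0.48]
 [-0.52  0.17]
 [-0.06  0.33]
 [-0.83 -0.39]
 [ 0.5  -0.2 ]
 [ 0.06  0.04]
 [ 0.68  0.04]
 [-0.09  0.04]
 [-0.76 -0.29]
 [ 0.57 -0.67]
 [-0.39 -0.1 ]
 [ 0.48  0.06]
 [ 0.43 -0.11]
 [-1.54  0.18]
 [ 0.48  0.3 ]
 [-0.42  0.34]
 [-0.6   0.31]]
sd [0.00338598 0.00256273 0.00470269 0.00843975 1.97780685]
[[-0.001 -0.955  0.297]
 [-0.002  0.297  0.955]
 [-1.     0.    -0.002]]
```

```bash
cat > to.py <<'E'
from fit import *
from station import telemetry
p=np.load("p.npy")
def rel(Pw,jaw_world=None):
    s=telemetry.sense(); M=R.from_quat(s["tool_rot"]).as_matrix()
    d=M.T@(np.array(Pw)-s["tcp_pos"])
    ang=np.arctan2(M[1,2],M[0,2]); t=(p[3]+np.pi/2 if jaw_world is None else jaw_world)
    turn=-((t-ang+np.pi/2)%np.pi-np.pi/2)
    print("shift",d.round(4),"turn",round(turn,3),"dist",np.linalg.norm(d).round(3))
def tab():
    s=telemetry.sense(); print("t",s["t"],"tcp",s["tcp_pos"].round(4),"in table mm",(Rt(p[3]).inv().apply(s["tcp_pos"]-p[:3])*1e3).round(1),"F table",Rt(p[3]).inv().apply(s["force"]).round(1),"q",s["q"].round(2),"gap",s["finger_gap"])
E
python3 - <<'E'
from to import *
tab(); rel((.45,.25,.28))
a=T(p,(60,-225,0))[0]; print(a); rel((.45+.0,.25,.28)); print(a+[0,0,.1])
E
```

```text
t 0.1 tcp [0.1854 0.5962 0.2304] in table mm [-200.4  657.   356.7] F table [0.5 0.6 0.3] q [ 1.09  0.53  1.43 -0.    1.18 -0.18] gap 1.000903078481559
shift [-0.0492 -0.3555 -0.252 ] turn -0.217 dist 0.439
[ 0.51885416 -0.31741637  0.06591832]
shift [-0.0492 -0.3555 -0.252 ] turn -0.217 dist 0.439
[ 0.51885416 -0.31741637  0.16591832]
```

Call:
step_arm --pt "-0.05 -0.1 -0.07 -0.1" --pt "-0.05 -0.18 -0.13 -0.217" --pt "-0.05 -0.25 -0.18 -0.217" --pt "-0.05 -0.35 -0.25 -0.217" --pt "-0.05 -0.35 -0.25 -0.217" --pt "-0.05 -0.35 -0.25 -0.217" --pt "-0.05 -0.35 -0.25 -0.217" --pt "-0.05 -0.35 -0.25 -0.217" --jaw 0.0

```text
t: 0.77
tcp_pos: [0.3845, 0.3325, 0.2736]
tool_rot: [-0.479, 0.522, 0.478, 0.52]
force: [-0.8, 0.1, 0.3]
finger_gap: 0.001
```

Run:
```python
from to import *
tab(); rel((.519,-.317,.25))
```

```text
t 0.7667 tcp [0.3845 0.3325 0.2736] in table mm [  9.7 411.2 276.3] F table [-0.5  0.   0.7] q [ 0.49  0.32  1.67 -0.    1.16 -0.99] gap 0.0009378389552930666
shift [ 0.0247 -0.1889 -0.6358] turn 0.0 dist 0.664
```

Call:
step_arm --pt "0 -0.18 -0.6" --pt "0 -0.18 -0.6" --pt "0 -0.18 -0.6" --pt "0 -0.18 -0.6" --pt "0 -0.18 -0.6" --pt "0 -0.18 -0.6" --pt "0 -0.18 -0.6" --pt "0 -0.18 -0.6"

```text
invalid input at $.commands[0]: expected 4 numbers
```

Call:
step_arm --pt "0 -0.18 -0.6 0" --pt "0 -0.18 -0.6 0" --pt "0 -0.18 -0.6 0" --pt "0 -0.18 -0.6 0" --pt "0 -0.18 -0.6 0" --pt "0 -0.18 -0.6 0" --pt "0 -0.18 -0.6 0" --pt "0 -0.18 -0.6 0"

```text
t: 1.43
tcp_pos: [0.4522, 0.0063, 0.2741]
tool_rot: [-0.478, 0.522, 0.478, 0.52]
force: [1.3, -0.2, 0.1]
finger_gap: 0.001
```

Run:
```python
from to import *
tab(); rel((.519,-.317,.15))
```

```text
t 1.4333 tcp [0.4522 0.0063 0.2741] in table mm [ 90.7  91.8 226.3] F table [ 1.2 -0.1 -0.6] q [-0.23  0.24  1.79 -0.    1.12 -1.72] gap 0.0006200569572714578
shift [ 0.1245 -0.0941 -0.3162] turn 0.0 dist 0.353
```

Call:
step_arm --pt "0 -0.094 -0.316 0" --pt "0 -0.094 -0.316 0" --pt "0 -0.094 -0.316 0" --pt "0 -0.094 -0.316 0" --pt "0 -0.094 -0.316 0" --pt "0 -0.094 -0.316 0" --pt "0 -0.094 -0.316 0" --pt "0.04 -0.094 -0.316 0"

```text
t: 2.1
tcp_pos: [0.5206, -0.3131, 0.2499]
tool_rot: [-0.483, 0.522, 0.473, 0.521]
force: [1.3, -0.4, 0.9]
finger_gap: 0.0
```

Call:
step_arm --pt "0.04 0 0 0" --pt "0.06 0 0 0" --pt "0.06 0 0 0"

```text
t: 2.35
tcp_pos: [0.5178, -0.3122, 0.1842]
tool_rot: [-0.478, 0.523, 0.477, 0.521]
force: [-0.6, 0.7, -1.1]
finger_gap: 0.001
```

Run:
```python
from to import *
tab(); a=T(p,(60,-225,0))[0]; rel(a+[0,0,.025])
im=optics.snapshot("scene");cv2.imwrite("pics/s1.png",cv2.resize(im[150:300,260:440,::-1],None,fx=4,fy=4,interpolation=cv2.INTER_CUBIC))
```

```text
t 2.35 tcp [ 0.5178 -0.3122  0.1842] in table mm [ 121.4 -219.9  101.1] F table [-1.2  0.7 -0.6] q [-0.73  0.56  1.53 -0.    1.05 -2.21] gap 0.0008603003628460318
shift [ 0.0933 -0.0015 -0.0047] turn -0.003 dist 0.093
```

View pics/s1.png

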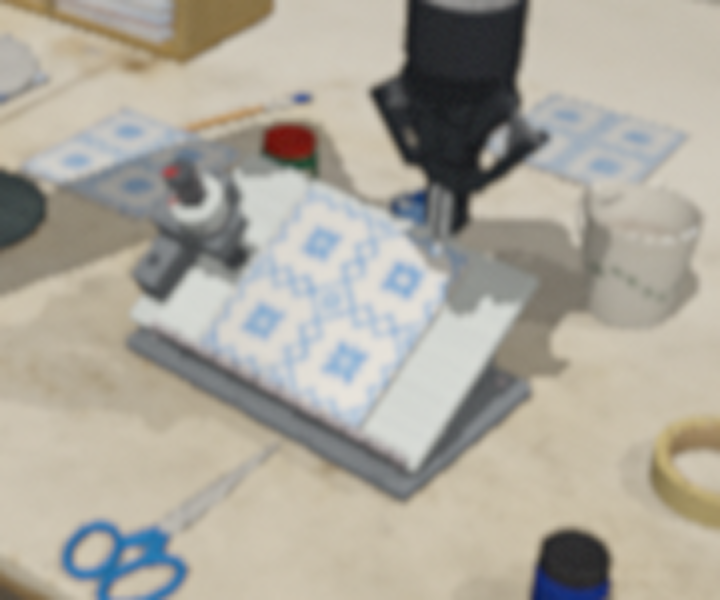

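Call:
step_arm --pt "0.04 -0.002 -0.005 0" --pt "0.08 -0.002 -0.005 0" --pt "0.093 -0.002 -0.005 0" --pt "0.093 -0.002 -0.005 0"

```text
t: 2.73
tcp_pos: [0.5198, -0.3167, 0.0917]
tool_rot: [-0.478, 0.522, 0.477, 0.52]
force: [-0.3, -0.4, 0.1]
finger_gap: 0.001
```

Run:
```python
from to import *
tab(); s=telemetry.sense()["tcp_pos"]
a=T(p,(60,-225,0))[0]; rel(a+[0,0,.0095])
for n,c in(("scene",(310,190,400,270)),("top",(300,170,420,250))):
    im=optics.snapshot(n)[:,:,::-1];f=8 if n=="scene" else 6.5
    print(n,(proj(n,s)[0]-c[:2]+.5)*f)
    cv2.imwrite("pics/%s2.png"%n,cv2.resize(im[c[1]:c[3],c[0]:c[2]],None,fx=f,fy=f,interpolation=cv2.INTER_CUBIC))
```

```text
t 2.7333 tcp [ 0.5198 -0.3167  0.0917] in table mm [  74.4 -224.2   21.4] F table [-0.2 -0.4  0.2] q [-0.73  0.69  1.59 -0.    0.87 -2.21] gap 0.0005684973820480412
shift [ 0.0163  0.0008 -0.0007] turn -0.001 dist 0.016
scene [486.893601  381.9022656]
top [617.69824613 263.56654277]
```

View pics/scene2.png

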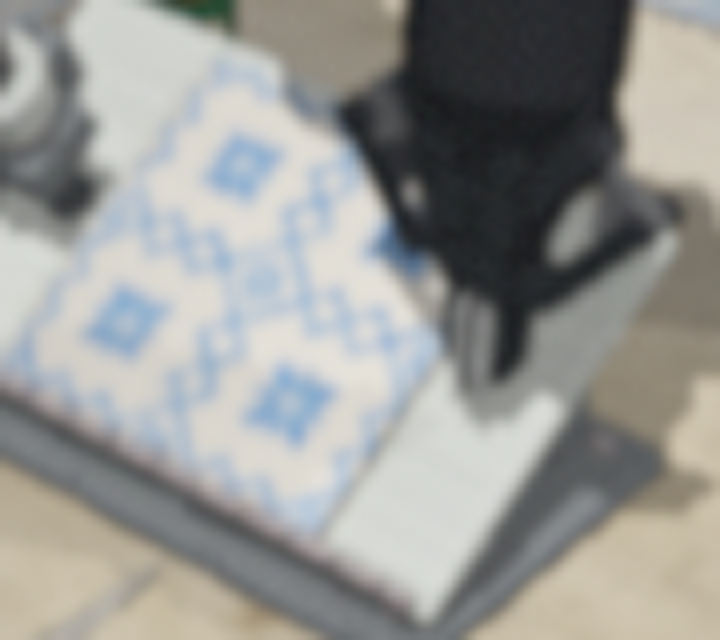

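View pics/top2.png

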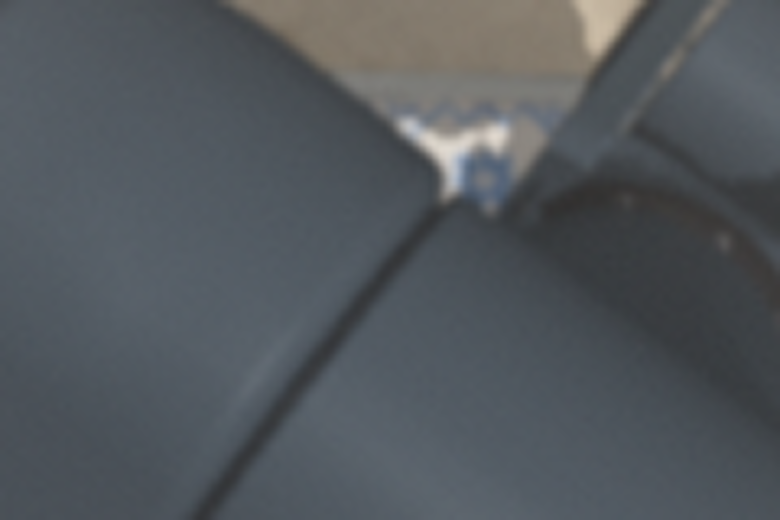

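Call:
step_arm --pt "0.008 0 0 0" --pt "0.012 0 0 0" --pt "0.014 0 0 0" --pt "0.014 0 0 0"

```text
t: 3.17
tcp_pos: [0.5225, -0.319, 0.0821]
tool_rot: [-0.482, 0.522, 0.474, 0.52]
force: [-0.5, 0.2, 0.5]
finger_gap: 0.0
```

Run:
```python
from to import *
tab();tab()
```

```text
t 3.1667 tcp [ 0.5225 -0.319   0.0821] in table mm [  71.8 -226.2   11.7] F table [-0.1  0.1  0.7] q [-0.73  0.7   1.59 -0.    0.84 -2.21] gap 0.00023178123995887842
t 3.1667 tcp [ 0.5225 -0.319   0.0821] in table mm [  71.8 -226.2   11.7] F table [-0.1  0.1  0.7] q [-0.73  0.7   1.59 -0.    0.84 -2.21] gap 0.00023178123995887842
```

Call:
step_arm --pt "0.0 0 0 0"

```text
t: 3.25
tcp_pos: [0.5226, -0.3191, 0.0825]
tool_rot: [-0.482, 0.522, 0.474, 0.52]
force: [0.3, 0.0, -0.5]
finger_gap: 0.001
```

Run:
```python
from to import *
tab();tab();a=T(p,(60,-225,0))[0]; rel(a+[0,0,.0095])
```

```text
t 3.25 tcp [ 0.5226 -0.3191  0.0825] in table mm [  72.1 -226.4   12. ] F table [-0.   0.  -0.6] q [-0.73  0.7   1.59 -0.    0.84 -2.21] gap 0.0008774834418420579
t 3.25 tcp [ 0.5226 -0.3191  0.0825] in table mm [  72.1 -226.4   12. ] F table [-0.   0.  -0.6] q [-0.73  0.7   1.59 -0.    0.84 -2.21] gap 0.0008774834418420579
shift [0.007  0.004  0.0014] turn -0.001 dist 0.008
```

Run:
```python
from to import *
s=telemetry.sense(); print(s["tau"].round(1),s["ft_torque"].round(2),s["force"].round(2)); print(R.from_quat(s["tool_rot"]).as_matrix().round(3))
im=optics.snapshot("scene");cv2.imwrite("pics/s3.png",cv2.resize(im[190:270,310:400,::-1],None,fx=8,fy=8,interpolation=cv2.INTER_CUBIC)); cv2.imwrite("pics/s3f.png",im[:,:,::-1])
```

```text
[  0.  -46.1 -12.3  -0.   -0.    0. ] [-0.01 -0.03  0.01] [ 0.29  0.   -0.51]
[[ 0.006 -0.996  0.086]
 [-0.01   0.086  0.996]
 [-1.    -0.007 -0.009]]
```

View pics/s3.png

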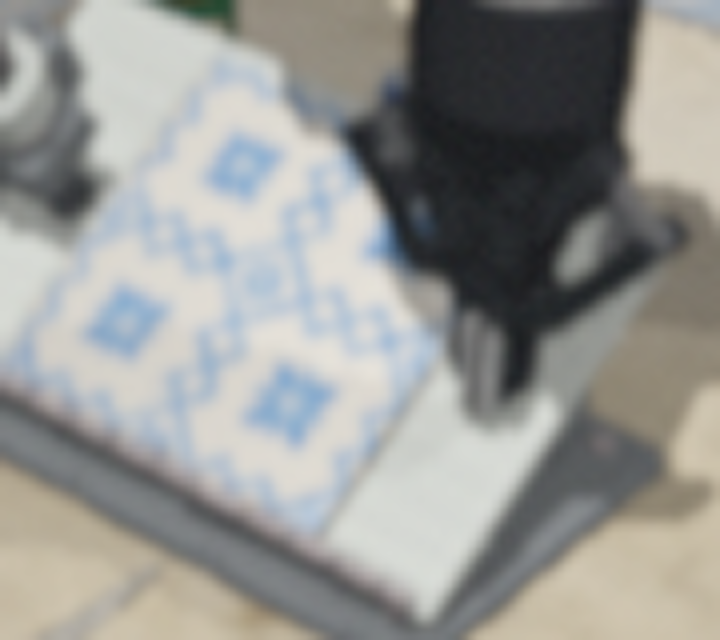

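View pics/s3f.png

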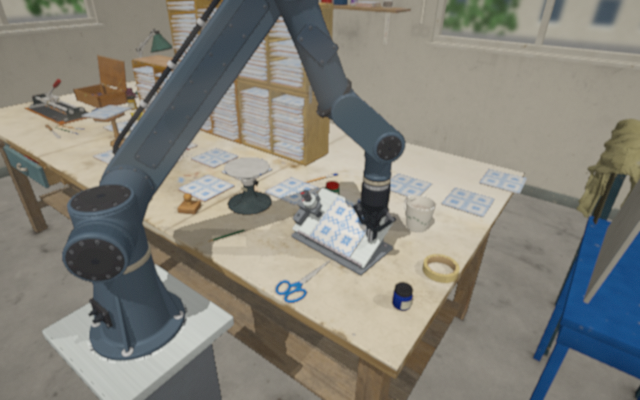

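Call:
step_arm --pt "0.002 0 0 0" --pt "0.002 0 0 0"

```text
t: 3.47
tcp_pos: [0.5228, -0.3193, 0.0807]
tool_rot: [-0.482, 0.522, 0.474, 0.52]
force: [0.8, 1.1, 0.0]
finger_gap: 0.001
```

Run:
```python
from to import *
tab();s=telemetry.sense();print(s["tau"].round(1),s["ft_torque"].round(2),s["qd"].round(3)); print(R.from_quat(s["tool_rot"]).as_matrix()[:,0].round(4))
```

```text
t 3.4667 tcp [ 0.5228 -0.3193  0.0807] in table mm [  71.3 -226.5   10.3] F table [ 0.6  1.2 -0.3] q [-0.73  0.7   1.59 -0.    0.84 -2.21] gap 0.0007749819718720661
[  0.  -46.4 -12.4  -0.   -0.1   0. ] [-0.04  0.07 -0.04] [0.001 0.001 0.002 0.001 0.005 0.   ]
[ 0.0065 -0.0099 -0.9999]
```

Run:
```python
from to import *
rel(T(p,(48,-226,9))[0])
```

```text
shift [0.0133 0.0191 0.0006] turn -0.001 dist 0.023
```

Call:
step_arm --pt "0.005 0.009 0 0" --pt "0.01 0.016 0 0" --pt "0.012 0.019 0 0" --pt "0.013 0.019 0 0" --pt "0.013 0.019 0 0"

```text
t: 3.88
tcp_pos: [0.5033, -0.3176, 0.0669]
tool_rot: [-0.481, 0.522, 0.474, 0.521]
force: [0.2, -0.1, -0.2]
finger_gap: 0.003
```

Run:
```python
from to import *
tab();s=telemetry.sense();print(s["tau"].round(1),s["ft_torque"].round(2)); print(R.from_quat(s["tool_rot"]).as_matrix()[:,0].round(4))
rel(T(p,(48,-205,9))[0])
```

```text
t 3.8833 tcp [ 0.5033 -0.3176  0.0669] in table mm [  47.4 -226.5    9.1] F table [ 0.1 -0.1 -0.3] q [-0.75  0.71  1.64 -0.    0.78 -2.23] gap 0.002990695439398766
[ -0.1 -45.2 -10.8  -0.   -0.   -0. ] [ 0.04 -0.02  0.04]
[ 0.0056 -0.009  -0.9999]
shift [-0.0005 -0.0005  0.0215] turn -0.002 dist 0.021
```

Call:
step_arm --pt "0 0 0.006 0" --pt "0 0 0.012 0" --pt "0 0 0.018 0" --pt "0 0 0.023 0" --pt "0 0 0.028 0" --pt "0 0 0.033 0" --pt "0 0 0.036 0" --pt "0 0 0.036 0"

```text
t: 4.55
tcp_pos: [0.5064, -0.2809, 0.0667]
tool_rot: [-0.482, 0.522, 0.474, 0.52]
force: [-0.2, -0.6, -0.0]
finger_gap: -0.001
```

Run:
```python
from to import *
tab()
im=optics.snapshot("scene");cv2.imwrite("pics/s4.png",cv2.resize(im[180:275,280:400,::-1],None,fx=6,fy=6,interpolation=cv2.INTER_CUBIC))
```

```text
t 4.55 tcp [ 0.5064 -0.2809  0.0667] in table mm [  47.3 -189.6    8.9] F table [-0.2 -0.6  0.1] q [-0.7   0.7   1.68 -0.    0.75 -2.18] gap -0.0006500966327661512
```

View pics/s4.png

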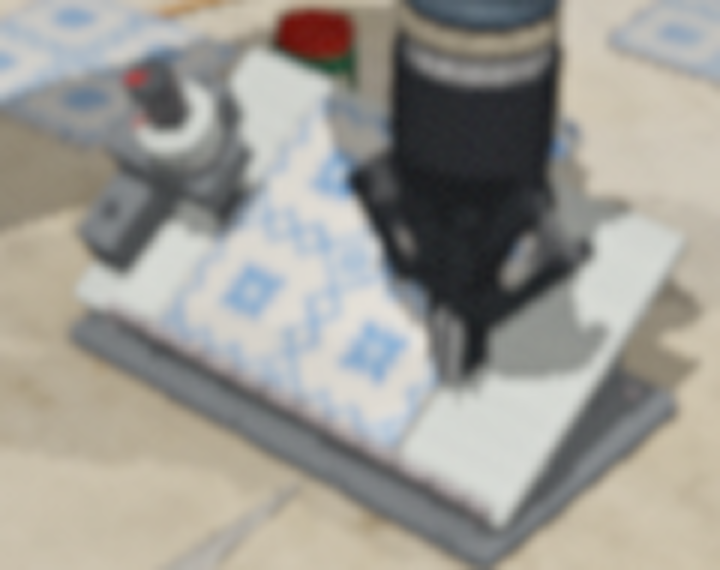

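Call:
step_arm --pt "0 0 0.005 0" --pt "0 0 0.01 0" --pt "0 0 0.014 0" --pt "0 0 0.018 0" --pt "0 0 0.02 0" --pt "0 0 0.021 0" --pt "0 0 0.021 0"

```text
t: 5.18
tcp_pos: [0.5085, -0.2599, 0.0666]
tool_rot: [-0.481, 0.522, 0.474, 0.521]
force: [0.3, -1.6, 1.0]
finger_gap: -0.001
```

Call:
step_arm --pt "0 0 0.001 0" --pt "0 0 0.002 0" --pt "0 0 0.002 0"

```text
t: 5.43
tcp_pos: [0.5087, -0.2579, 0.0666]
tool_rot: [-0.482, 0.522, 0.474, 0.521]
force: [-1.1, -2.4, -0.3]
finger_gap: -0.001
```

Call:
step_arm --pt "0 0 0.001 0" --pt "0 0 0.002 0" --pt "0 0 0.002 0"

```text
t: 5.68
tcp_pos: [0.5089, -0.2558, 0.0666]
tool_rot: [-0.482, 0.522, 0.474, 0.521]
force: [-1.7, -2.8, -0.2]
finger_gap: -0.003
```

Run:
```python
from to import *
tab()
im=optics.snapshot("scene");cv2.imwrite("pics/s5.png",cv2.resize(im[180:275,280:400,::-1],None,fx=6,fy=6,interpolation=cv2.INTER_CUBIC))
```

```text
t 5.6833 tcp [ 0.5089 -0.2558  0.0666] in table mm [  47.5 -164.5    8.6] F table [-1.4 -3.   0.6] q [-0.66  0.69  1.71 -0.    0.74 -2.14] gap -0.0026233626255621144
```

View pics/s5.png

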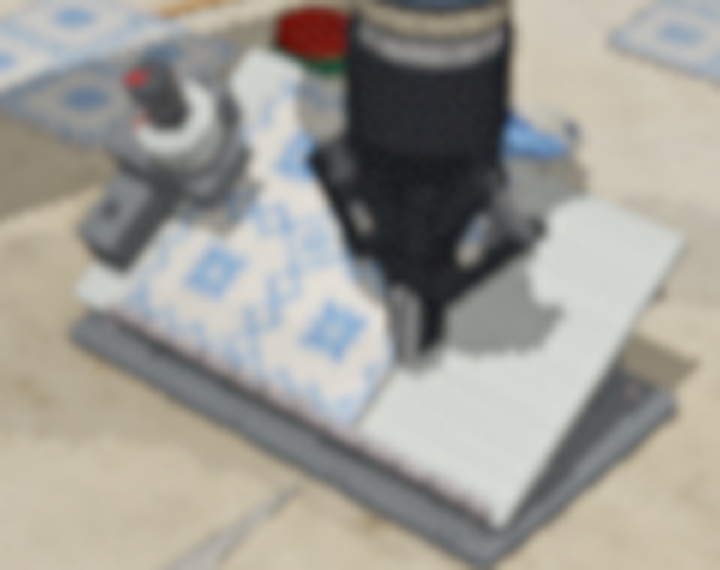

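Nearly home; I'll keep nudging it until the stop pushes back.

Call:
step_arm --pt "0 0 0.001 0" --pt "0 0 0.002 0" --pt "0 0 0.002 0"

```text
t: 5.98
tcp_pos: [0.5091, -0.2537, 0.0666]
tool_rot: [-0.482, 0.522, 0.474, 0.521]
force: [-0.2, -2.7, 0.4]
finger_gap: 0.001
```

Call:
step_arm --pt "0 0 0.001 0" --pt "0 0 0.002 0" --pt "0 0 0.002 0"

```text
t: 6.23
tcp_pos: [0.5093, -0.2515, 0.0666]
tool_rot: [-0.482, 0.522, 0.474, 0.521]
force: [-0.3, -2.0, 0.0]
finger_gap: 0.004
```

Call:
step_arm --pt "0 0 0.001 0" --pt "0 0 0.002 0" --pt "0 0 0.002 0"

```text
t: 6.48
tcp_pos: [0.5095, -0.2492, 0.0666]
tool_rot: [-0.482, 0.521, 0.474, 0.521]
force: [-0.4, -2.3, 0.6]
finger_gap: 0.0
```

Call:
step_arm --pt "0 0 0.001 0" --pt "0 0 0.002 0" --pt "0 0 0.002 0"

```text
t: 6.73
tcp_pos: [0.5097, -0.2476, 0.0667]
tool_rot: [-0.482, 0.522, 0.474, 0.52]
force: [-1.3, -3.8, -0.5]
finger_gap: 0.001
```

Call:
step_arm --pt "0 0 0.001 0" --pt "0 0 0.002 0" --pt "0 0 0.002 0"

```text
t: 6.98
tcp_pos: [0.5098, -0.2474, 0.0667]
tool_rot: [-0.483, 0.522, 0.474, 0.519]
force: [-3.9, -8.3, -1.1]
finger_gap: 0.003
```

Run:
```python
from to import *
tab()
im=optics.snapshot("scene");cv2.imwrite("pics/s6.png",cv2.resize(im[180:275,280:400,::-1],None,fx=6,fy=6,interpolation=cv2.INTER_CUBIC))
```

```text
t 6.9833 tcp [ 0.5098 -0.2474  0.0667] in table mm [  47.7 -156.     8.6] F table [-3.3 -8.6  0.7] q [-0.65  0.69  1.72 -0.01  0.73 -2.13] gap 0.002694969483006683
```

View pics/s6.png

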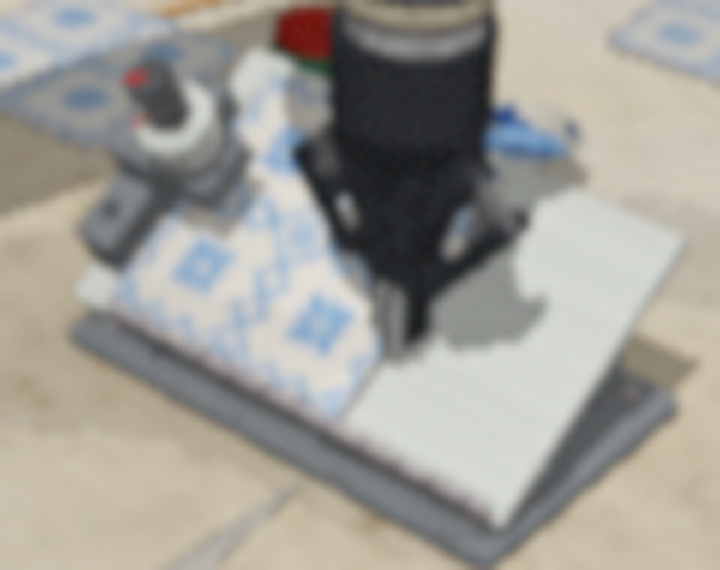

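Call:
step_arm --pt "0 0 -0.005 0" --pt "0 0 -0.015 0" --pt "-0.02 0 -0.018 0" --pt "-0.06 0 -0.02 0" --pt "-0.1 0 -0.02 0" --pt "-0.14 0 -0.02 0" --pt "-0.17 0 -0.02 0" --pt "-0.17 0 -0.02 0"

```text
t: 7.7
tcp_pos: [0.5104, -0.2673, 0.244]
tool_rot: [-0.488, 0.521, 0.469, 0.521]
force: [1.0, -0.7, 0.3]
finger_gap: 0.001
```

Run:
```python
from to import *
tab();s=telemetry.sense(); print(R.from_quat(s["tool_rot"]).as_matrix()[:,0].round(4))
k=T(p,(75,-25,113))[0]; print(k); rel(k+[0,0,-.019+.09])
for n,c in(("scene",(280,180,400,275)),("top",(295,165,415,250))):
    im=optics.snapshot(n)[:,:,::-1]; cv2.imwrite("pics/%s7.png"%n,im); f=6
    cv2.imwrite("pics/%s7c.png"%n,cv2.resize(im[c[1]:c[3],c[0]:c[2]],None,fx=f,fy=f,interpolation=cv2.INTER_CUBIC))
```

```text
t 7.7 tcp [ 0.5104 -0.2673  0.244 ] in table mm [ 143.6 -175.8  157.7] F table [ 1.1 -0.6 -0.2] q [-0.67  0.44  1.56 -0.    1.12 -2.16] gap 0.0006523345833922086
[ 0.0175 -0.0194 -0.9997]
[ 0.48885976 -0.11413229  0.16969654]
shift [-1.000e-04  3.440e-02  1.509e-01] turn 0.0 dist 0.155
```

View pics/scene7c.png

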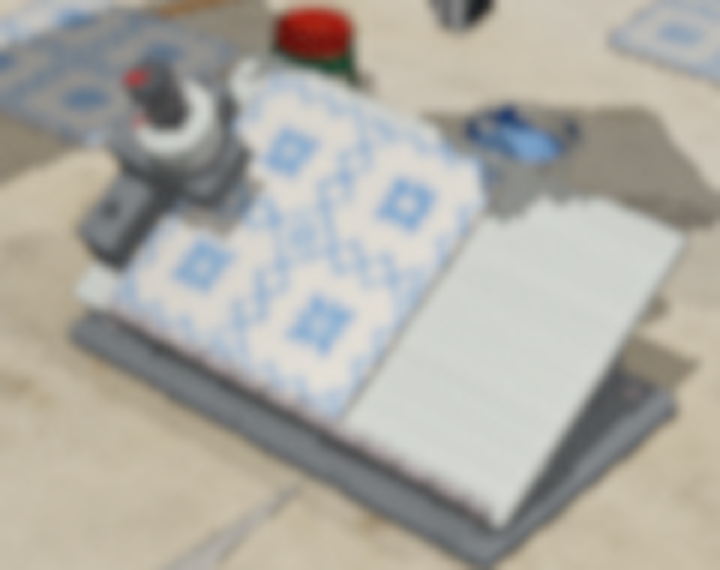

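View pics/top7c.png

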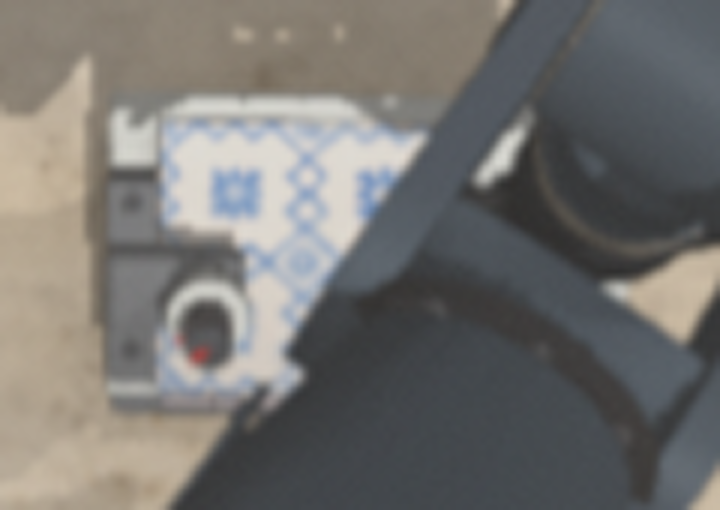

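The tile sits flush on the stop and the ledge in both views. Next I'll go above the knob.

Call:
step_arm --pt "0 0.008 0.03 0" --pt "0 0.016 0.07 0" --pt "0 0.025 0.11 0" --pt "0 0.034 0.14 0" --pt "0 0.034 0.151 0" --pt "0 0.034 0.151 0" --pt "0 0.034 0.151 0" --jaw 0.055 --grip_force 20

```text
t: 8.38
tcp_pos: [0.4865, -0.1119, 0.2352]
tool_rot: [-0.484, 0.521, 0.474, 0.519]
force: [0.7, -0.0, 0.9]
finger_gap: 0.644
```

Run:
```python
from to import *
tab();s=telemetry.sense(); M=R.from_quat(s["tool_rot"]).as_matrix();print(M[:,0].round(4))
k=T(p,(75,-25,113))[0]; rel(k+.019*M[:,0]);rel(k+.019*M[:,0],p[3]+np.pi/2+0.4)
```

```text
t 8.3833 tcp [ 0.4865 -0.1119  0.2352] in table mm [107.5 -23.  169.9] F table [1.  0.1 0.4] q [-0.45  0.35  1.74 -0.01  1.03 -1.93] gap 0.643513529797153
[ 0.0076 -0.0127 -0.9999]
shift [ 0.0845 -0.002  -0.0012] turn 0.002 dist 0.085
shift [ 0.0845 -0.002  -0.0012] turn -0.398 dist 0.085
```

Call:
step_arm --pt "0.03 -0.002 -0.001 0" --pt "0.05 -0.002 -0.001 0" --pt "0.065 -0.002 -0.001 0" --pt "0.075 -0.002 -0.001 0" --pt "0.08 -0.002 -0.001 0" --pt "0.084 -0.002 -0.001 0" --pt "0.084 -0.002 -0.001 0"

```text
t: 8.97
tcp_pos: [0.4891, -0.1153, 0.1505]
tool_rot: [-0.483, 0.522, 0.474, 0.519]
force: [-0.1, -0.0, -0.9]
finger_gap: 0.645
```

Run:
```python
from to import *
tab();s=telemetry.sense(); M=R.from_quat(s["tool_rot"]).as_matrix();print(M[:,0].round(4))
k=T(p,(75,-25,113))[0]; rel(k+.019*M[:,0])
im=optics.snapshot("scene")[:,:,::-1]; cv2.imwrite("pics/s8.png",cv2.resize(im[150:230,270:350],None,fx=7,fy=7,interpolation=cv2.INTER_CUBIC))
```

```text
t 8.9667 tcp [ 0.4891 -0.1153  0.1505] in table mm [ 65.1 -26.1  96.5] F table [-0.6 -0.  -0.7] q [-0.45  0.48  1.82 -0.01  0.82 -1.93] gap 0.6451401056878611
[ 0.0067 -0.0125 -0.9999]
shift [-0.0002  0.0002  0.0009] turn 0.0 dist 0.001
```

View pics/s8.png

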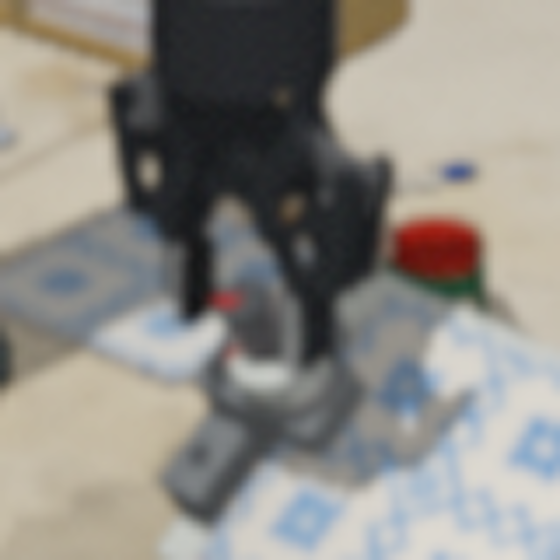

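Call:
step_arm --pt "0 0 0 0" --pt "0 0 0 0" --pt "0 0 0 0" --pt "0 0 0 0" --pt "0 0 0 0" --jaw 0.0 --grip_force 25

```text
t: 9.43
tcp_pos: [0.4899, -0.1146, 0.1519]
tool_rot: [-0.484, 0.521, 0.473, 0.52]
force: [0.5, 4.0, 5.4]
finger_gap: 0.273
```

Run:
```python
from to import *
tab();s=telemetry.sense(); M=R.from_quat(s["tool_rot"]).as_matrix();print(M[:,0].round(4),s["ft_torque"].round(2), "F tool",(M.T@s["force"]).round(2))
im=optics.snapshot("scene")[:,:,::-1]; cv2.imwrite("pics/s9.png",cv2.resize(im[150:230,270:350],None,fx=7,fy=7,interpolation=cv2.INTER_CUBIC))
```

```text
t 9.4333 tcp [ 0.4899 -0.1146  0.1519] in table mm [ 66.5 -25.4  97.3] F table [3.  4.  4.5] q [-0.45  0.48  1.82 -0.01  0.82 -1.93] gap 0.27324289843008764
[ 0.0094 -0.0125 -0.9999] [ 0.62 -0.1   0.1 ] F tool [-5.47 -0.19  3.98]
```

View pics/s9.png

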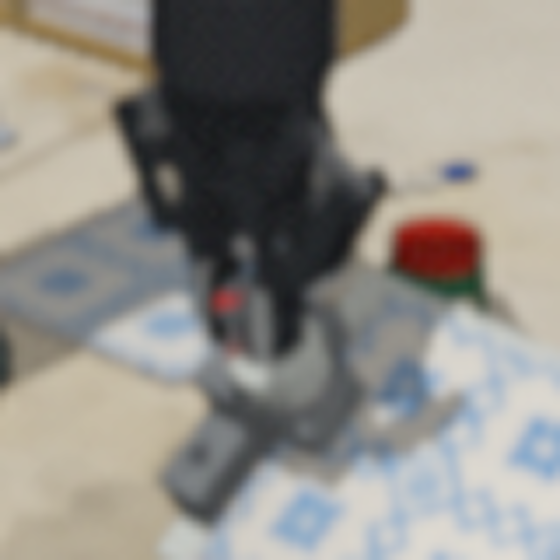

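Call:
step_arm --pt "-0.002 0 0 0" --pt "-0.002 0 0.001 -0.1" --pt "-0.002 0 0.001 -0.2" --pt "-0.002 0 0.001 -0.3" --pt "-0.002 0 0.001 -0.4" --pt "-0.002 0 0.001 -0.4" --jaw 0.04

```text
t: 9.98
tcp_pos: [0.4898, -0.114, 0.1539]
tool_rot: [0.578, -0.417, -0.567, -0.413]
force: [-0.2, 0.1, -0.6]
finger_gap: 0.467
```

Run:
```python
from to import *
tab();s=telemetry.sense(); M=R.from_quat(s["tool_rot"]).as_matrix();print(M[:,0].round(4),s["ft_torque"].round(2), "F tool",(M.T@s["force"]).round(2))
k=T(p,(75,-25,115))[0]; rel(k+.019*M[:,0])
```

```text
t 9.9833 tcp [ 0.4898 -0.114   0.1539] in table mm [ 67.4 -24.8  99.1] F table [-0.5  0.1 -0.4] q [-0.45  0.48  1.82 -0.01  0.83 -2.33] gap 0.46678826146320074
[ 0.0091 -0.0135 -0.9999] [-0.04 -0.01  0.01] F tool [0.56 0.17 0.2 ]
shift [0.0015 0.0019 0.0003] turn 0.403 dist 0.002
```

Call:
step_arm --pt "0 0.002 0 0" --pt "0 0.002 0 0" --pt "0 0.002 0 0" --pt "0 0.002 0 0" --jaw 0.0 --grip_force 70

```text
t: 10.32
tcp_pos: [0.4889, -0.116, 0.1546]
tool_rot: [0.579, -0.417, -0.566, -0.413]
force: [-0.6, -4.3, 5.1]
finger_gap: 0.271
```

Call:
step_arm --pt "0 0 0 0.1" --pt "0 0 0 0.2" --pt "0 0 0 0.3" --pt "0 0 0 0.4" --pt "0 0 0 0.4"

```text
t: 10.73
tcp_pos: [0.4881, -0.1141, 0.1547]
tool_rot: [-0.483, 0.522, 0.472, 0.521]
force: [-0.3, 3.9, 5.1]
finger_gap: 0.254
```

Run:
```python
from to import *
tab();s=telemetry.sense(); M=R.from_quat(s["tool_rot"]).as_matrix();print(M[:,0].round(4),s["ft_torque"].round(2), "F tool",(M.T@s["force"]).round(2),(M.T@s["ft_torque"]).round(2))
im=optics.snapshot("scene")[:,:,::-1]; cv2.imwrite("pics/s10.png",cv2.resize(im[150:230,270:350],None,fx=7,fy=7,interpolation=cv2.INTER_CUBIC))
```

```text
t 10.7333 tcp [ 0.4881 -0.1141  0.1547] in table mm [ 66.4 -25.  100.7] F table [2.2 3.9 4.7] q [-0.45  0.47  1.82 -0.01  0.83 -1.93] gap 0.2537850873881333
[ 0.0104 -0.0127 -0.9999] [ 0.89 -0.19  0.13] F tool [-5.16  0.57  3.8 ] [-0.12 -0.9  -0.11]
```

View pics/s10.png

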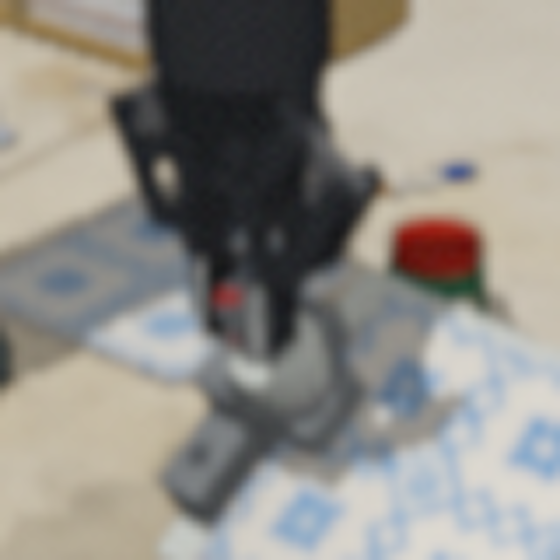

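Call:
step_arm --pt "0 0 0 0.1" --pt "0 0 0 0.2" --pt "0 0 0 0.3" --pt "0 0 0 0.4" --pt "0 0 0 0.4"

```text
t: 11.2
tcp_pos: [0.4883, -0.1102, 0.1556]
tool_rot: [-0.368, 0.603, 0.361, 0.608]
force: [0.1, 7.0, 11.7]
finger_gap: 0.257
```

```bash
cat > st.py <<'E'
from to import *
tab();s=telemetry.sense(); M=R.from_quat(s["tool_rot"]).as_matrix();print(M[:,0].round(4), "F tool",(M.T@s["force"]).round(2),"M tool",(M.T@s["ft_torque"]).round(2))
k=T(p,(75,-25,115))[0]; rel(k+.019*M[:,0])
E
python3 st.py
```

```text
t 11.2 tcp [ 0.4883 -0.1102  0.1556] in table mm [ 66.8 -21.1 101.5] F table [ 5.8  7.  10.2] q [-0.45  0.47  1.83 -0.    0.83 -1.53] gap 0.2573153192174481
[ 0.0113 -0.0056 -0.9999] F tool [-11.74   3.02   6.21] M tool [-1.14 -3.51  0.64]
shift [ 0.0032 -0.0015 -0.0036] turn -0.402 dist 0.005
```

Call:
step_arm --pt "0 0 0 0" --pt "0 0 0 0" --pt "-0.002 -0.001 -0.004 0" --pt "-0.002 -0.001 -0.004 0" --jaw 0.045

```text
t: 11.53
tcp_pos: [0.4871, -0.1145, 0.1575]
tool_rot: [-0.368, 0.604, 0.361, 0.608]
force: [0.2, -0.1, 0.2]
finger_gap: 0.525
```

```bash
python3 st.py
python3 - <<'E'
from to import *
im=optics.snapshot("scene")[:,:,::-1]; cv2.imwrite("pics/s11.png",cv2.resize(im[150:230,270:350],None,fx=7,fy=7,interpolation=cv2.INTER_CUBIC))
E
```

```text
t 11.5333 tcp [ 0.4871 -0.1145  0.1575] in table mm [ 67.1 -25.6 103.5] F table [ 0.3 -0.   0.1] q [-0.45  0.47  1.82 -0.    0.84 -1.54] gap 0.5253707129202394
[ 0.0108 -0.0053 -0.9999] F tool [-0.22 -0.18  0.03] M tool [ 0.03 -0.   -0.02]
shift [ 0.0051 -0.0005  0.0008] turn -0.403 dist 0.005
```

View pics/s11.png

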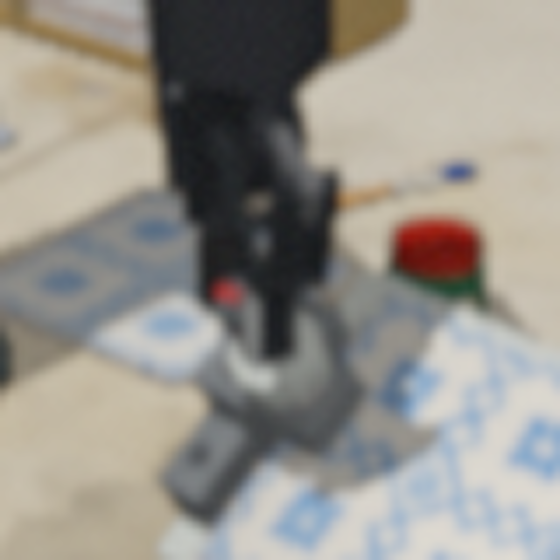

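Call:
step_arm --pt "0 0 0 -0.12" --pt "0 0 0 -0.24" --pt "0 0 0 -0.36" --pt "0 0 0 -0.48" --pt "0 0 0 -0.6" --pt "0.003 0 0 -0.72" --pt "0.003 0 0 -0.82" --pt "0.003 0 0 -0.82"

```text
t: 12.25
tcp_pos: [0.487, -0.1146, 0.1541]
tool_rot: [0.58, -0.41, -0.572, -0.411]
force: [0.3, 0.3, -0.3]
finger_gap: 0.525
```

```bash
python3 st.py
python3 - <<'E'
from to import *
im=optics.snapshot("scene")[:,:,::-1]; cv2.imwrite("pics/s12.png",cv2.resize(im[150:230,270:350],None,fx=7,fy=7,interpolation=cv2.INTER_CUBIC))
E
```

```text
t 12.25 tcp [ 0.487  -0.1146  0.1541] in table mm [ 65.1 -25.6 100.7] F table [ 0.   0.3 -0.4] q [-0.45  0.47  1.83  0.    0.83 -2.36] gap 0.5250765624264457
[ 0.0101 -0.0047 -0.9999] F tool [ 0.34 -0.35  0.15] M tool [-0.02 -0.07 -0.04]
shift [ 0.0017 -0.0011  0.0001] turn 0.418 dist 0.002
```

View pics/s12.png

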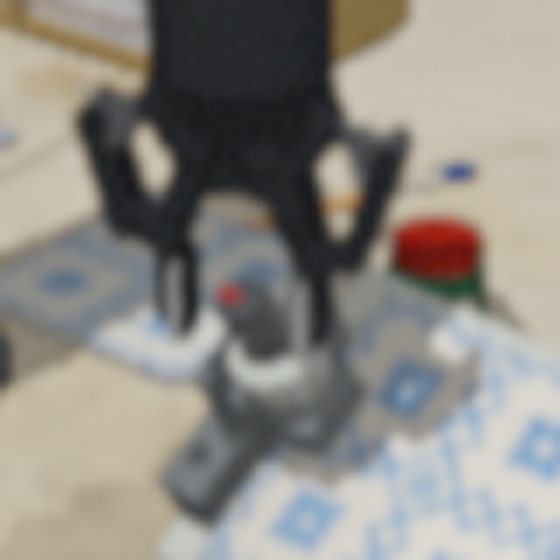

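```bash
cat > red.py <<'E'
from fit import *
p=np.load("p.npy")
def red(im,n):  # im RGB
    a=im.astype(float); r=a[:,:,0]-np.maximum(a[:,:,1],a[:,:,2]); c=proj(n,T(p,(75,-25,122.5)))[0]
    x0,y0=int(c[0])-13,int(c[1])-13; w=r[y0:y0+30,x0:x0+26].clip(25)-25
    lab,k=cv2.connectedComponents((w>0).astype(np.uint8))[::-1] if 0 else (None,None)
    num,l=cv2.connectedComponents((w>0).astype(np.uint8))
    for i in range(1,num):
        m=(l==i)*w; ys,xs=np.nonzero(m); ww=m[ys,xs]
        if ww.sum()<30: continue
        u=np.array([x0+(xs*ww).sum()/ww.sum(),y0+(ys*ww).sum()/ww.sum()])
        # angle candidates: intersect pixel ray with plane z=122.5 / 87.5
        cc=C[n]; d=R.from_quat(cc["attitude"]).apply(np.linalg.inv(cc["mtx"])@[*u,1])
        o=Rt(p[3]).inv().apply(cc["origin"]-p[:3])*1e3; dd=Rt(p[3]).inv().apply(d)
        o_=[]
        for z in(122.5,87.5):
            q=o+dd*(z-o[2])/dd[2]; o_.append((q[:2]-[75,-25]).round(1).tolist()+[round(float(np.degrees(np.arctan2(q[1]+25,q[0]-75))))])
        print(n,"px",u.round(2),"w",ww.sum().round(),"knob-plane",o_[0],"drum-plane",o_[1])
if __name__=="__main__":
    import sys
    for f,n in((("pics/top0.png","top"),("pics/scene0.png","scene"),("pics/scene7.png","scene"),("pics/top7.png","top"))):
        print(f); red(cv2.imread(f)[:,:,::-1],n)
    print("now"); red(optics.snapshot("scene"),"scene")
E
python3 red.py
```

```text
pics/top0.png
top px [327.79 223.77] w 150.0 knob-plane [-6.5, 4.2, 147] drum-plane [-21.6, 3.7, 170]
pics/scene0.png
scene px [312.53 179.96] w 53.0 knob-plane [46.1, 3.2, 4] drum-plane [61.0, 31.1, 27]
scene px [302.33 192.58] w 198.0 knob-plane [-2.1, 5.1, 112] drum-plane [10.8, 33.1, 72]
pics/scene7.png
scene px [302.11 192.57] w 246.0 knob-plane [-2.4, 5.8, 113] drum-plane [10.5, 33.7, 73]
pics/top7.png
top px [327.76 223.8 ] w 211.0 knob-plane [-6.6, 4.3, 147] drum-plane [-21.7, 3.8, 170]
now
scene px [302.32 191.58] w 235.0 knob-plane [0.6, 7.4, 85] drum-plane [13.6, 35.4, 69]
```

Call:
step_arm --pt "0.001 -0.001 0 0" --pt "0.001 -0.001 0 0" --pt "0.001 -0.001 0 0" --pt "0.001 -0.001 0 0" --jaw 0.0 --grip_force 80

```text
t: 12.68
tcp_pos: [0.489, -0.1162, 0.154]
tool_rot: [0.58, -0.412, -0.569, -0.412]
force: [-2.5, -5.5, 2.9]
finger_gap: 0.274
```

Call:
step_arm --pt "0 0 0 0.1" --pt "0 0 0 0.2" --pt "0 0 0 0.3" --pt "0 0 0 0.4" --pt "0 0 0 0.5" --pt "0 0 0 0.6" --pt "0 0 0 0.7" --pt "0 0 0 0.78"

```text
t: 13.35
tcp_pos: [0.4875, -0.1112, 0.155]
tool_rot: [-0.376, 0.597, 0.372, 0.603]
force: [-4.4, 12.6, 23.5]
finger_gap: 0.252
```

```bash
python3 st.py
```

```text
t 13.35 tcp [ 0.4875 -0.1112  0.155 ] in table mm [ 65.8 -22.2 101.4] F table [ 7.8 12.2 22.8] q [-0.45  0.47  1.83  0.01  0.83 -1.57] gap 0.2521752455910334
[ 9.5e-03  3.0e-04 -1.0e+00] F tool [-23.5    9.3    9.45] M tool [-1.1  -3.26  1.44]
shift [ 0.0026 -0.0017 -0.0023] turn -0.371 dist 0.004
```

Call:
step_arm --pt "0 0 0 0" --pt "0 0 0 0" --pt "0 0 -0.003 0" --pt "0 0 -0.003 0" --jaw 0.05

```text
t: 13.68
tcp_pos: [0.4862, -0.1143, 0.1547]
tool_rot: [-0.376, 0.597, 0.372, 0.603]
force: [-0.3, 0.5, 0.3]
finger_gap: 0.586
```

Call:
step_arm --pt "0 0 0 -0.12" --pt "0 0 0 -0.24" --pt "0 0 0 -0.36" --pt "0 0 0 -0.48" --pt "0 0 0 -0.6" --pt "0 0 0 -0.72" --pt "0 0 0 -0.78" --pt "0 0 0 -0.78"

```text
t: 14.35
tcp_pos: [0.4863, -0.1148, 0.1544]
tool_rot: [0.577, -0.411, -0.571, -0.415]
force: [-0.7, -0.1, -0.5]
finger_gap: 0.583
```

```bash
python3 st.py
cat > look.py <<'E'
import sys
from red import *
im=optics.snapshot("scene"); red(im,"scene"); cv2.imwrite("pics/L%s.png"%sys.argv[1],cv2.resize(im[165:230,285:340,::-1],None,fx=9,fy=9,interpolation=cv2.INTER_CUBIC))
E
python3 look.py 1
```

```text
t 14.35 tcp [ 0.4863 -0.1148  0.1544] in table mm [ 64.8 -25.9 101.4] F table [-0.8 -0.1 -0.1] q [-0.46  0.47  1.83  0.01  0.83 -2.36] gap 0.58292340828437
[ 9.5e-03  3.0e-04 -1.0e+00] F tool [0.47 0.66 0.14] M tool [-0.03 -0.03 -0.04]
shift [ 0.002  -0.0019  0.0002] turn 0.409 dist 0.003
scene px [303.11 190.86] w 188.0 knob-plane [3.6, 6.7, 62] drum-plane [16.7, 34.7, 64]
```

View pics/L1.png

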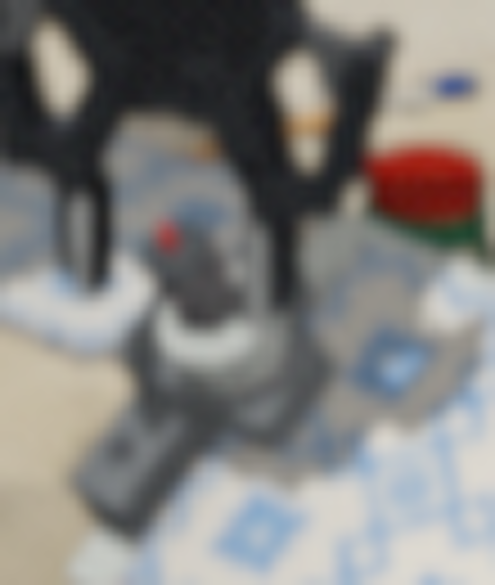

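Call:
step_arm --pt "0.001 -0.002 0 0" --pt "0.001 -0.002 0 0" --pt "0.001 -0.002 0 0" --pt "0.001 -0.002 0 0" --jaw 0.0 --grip_force 80

```text
t: 14.73
tcp_pos: [0.4892, -0.116, 0.1541]
tool_rot: [0.578, -0.412, -0.569, -0.415]
force: [-0.9, -4.2, 3.1]
finger_gap: 0.272
```

Call:
step_arm --pt "0 0 0 0.1" --pt "0 0 0 0.2" --pt "0 0 0 0.3" --pt "0 0 0 0.4" --pt "0 0 0 0.5" --pt "0 0 0 0.6" --pt "0 0 0 0.7" --pt "0 0 0 0.78"

```text
t: 15.4
tcp_pos: [0.4877, -0.1112, 0.1551]
tool_rot: [-0.372, 0.598, 0.372, 0.605]
force: [-3.4, 13.2, 22.0]
finger_gap: 0.252
```

```bash
python3 st.py
```

```text
t 15.4 tcp [ 0.4877 -0.1112  0.1551] in table mm [ 66.1 -22.2 101.4] F table [ 7.8 12.9 21. ] q [-0.45  0.47  1.82  0.01  0.84 -1.57] gap 0.25242101884930124
[ 0.0086  0.0055 -0.9999] F tool [-21.91   8.86  10.52] M tool [-1.1  -3.34  1.37]
shift [ 0.0027 -0.0014 -0.0024] turn -0.377 dist 0.004
```

Call:
step_arm --pt "0 0 0 0" --pt "0 0 0 0" --pt "0 0 -0.003 0" --pt "0 0 -0.003 0" --jaw 0.05

```text
t: 15.73
tcp_pos: [0.4863, -0.1142, 0.1548]
tool_rot: [-0.372, 0.598, 0.372, 0.605]
force: [-0.0, 0.9, -0.2]
finger_gap: 0.593
```

Call:
step_arm --pt "0 0 0 -0.12" --pt "0 0 0 -0.24" --pt "0 0 0 -0.36" --pt "0 0 0 -0.48" --pt "0 0 0 -0.6" --pt "0 0 0 -0.72" --pt "0 0 0 -0.78" --pt "0 0 0 -0.78"

```text
t: 16.4
tcp_pos: [0.4862, -0.1145, 0.1544]
tool_rot: [0.574, -0.411, -0.572, -0.418]
force: [-0.5, -0.5, -0.1]
finger_gap: 0.584
```

```bash
python3 st.py; python3 look.py 2
```

```text
t 16.4 tcp [ 0.4862 -0.1145  0.1544] in table mm [ 64.7 -25.6 101.4] F table [-0.5 -0.5  0.1] q [-0.46  0.48  1.82  0.01  0.84 -2.36] gap 0.5837165976326355
[ 0.0079  0.0061 -0.9999] F tool [ 0.13  0.65 -0.32] M tool [ 0.03  0.04 -0.01]
shift [ 0.002  -0.0018  0.    ] turn 0.403 dist 0.003
scene px [304.07 190.82] w 265.0 knob-plane [4.9, 4.0, 39] drum-plane [18.1, 31.8, 60]
```

View pics/L2.png

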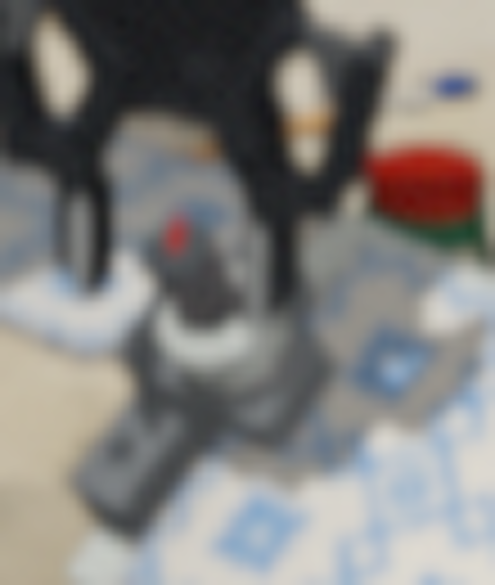

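Run:
```python
from to import *
rel((.5,-.26,.215))
```

```text
shift [-0.0613  0.0315 -0.1424] turn 0.401 dist 0.158
```

Call:
step_arm --pt "-0.035 0 0 0" --pt "-0.06 0.003 -0.015 0" --pt "-0.062 0.01 -0.05 0" --pt "-0.062 0.018 -0.085 0" --pt "-0.062 0.026 -0.12 0" --pt "-0.062 0.031 -0.142 0" --pt "-0.062 0.031 -0.142 0"

```text
t: 17.03
tcp_pos: [0.5014, -0.2651, 0.2158]
tool_rot: [0.574, -0.414, -0.568, -0.42]
force: [0.4, -0.2, 0.1]
finger_gap: 0.583
```

```bash
cat > look2.py <<'E'
import sys
from red import *
im=optics.snapshot("scene"); red(im,"scene"); a=im[180:215,285:325,::-1]; cv2.imwrite("pics/s_%s.png"%sys.argv[1],im[:,:,::-1])
t=optics.snapshot("top"); red(t,"top"); b=t[203:238,305:345,::-1]; cv2.imwrite("pics/t_%s.png"%sys.argv[1],t[:,:,::-1])
cv2.imwrite("pics/M%s.png"%sys.argv[1],cv2.resize(np.hstack([a,b]),None,fx=10,fy=10,interpolation=cv2.INTER_CUBIC))
E
python3 look2.py 1
```

```text
scene px [304.05 190.8 ] w 316.0 knob-plane [5.0, 4.1, 39] drum-plane [18.2, 31.9, 60]
top px [326.79 213.89] w 61.0 knob-plane [23.2, 7.6, 18] drum-plane [9.1, 7.2, 38]
top px [328.21 220.86] w 303.0 knob-plane [2.4, 3.2, 54] drum-plane [-12.5, 2.6, 168]
```

View pics/M1.png

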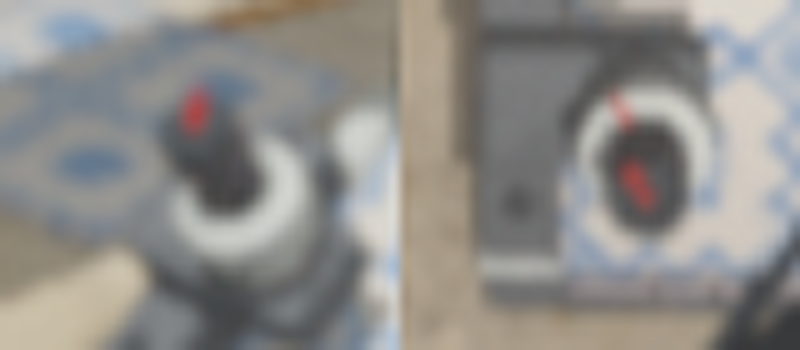

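No slip yet: the knob line and the drum line are parallel in the top view, at about (640,185) and (622,107) in the enlarged picture. The knob has turned about 1.7 rad. I'll go back and do more strokes.

Run:
```python
from to import *
tab(); rel((.4875,-.1147,.1535))
```

```text
t 17.1333 tcp [ 0.4999 -0.2601  0.2152] in table mm [ 118.9 -169.5  139.2] F table [-0.2  1.1  0.2] q [-0.68  0.46  1.61  0.01  1.07 -2.57] gap 0.5848851662360605
shift [ 0.0626 -0.0323  0.1419] turn 0.397 dist 0.158
```

Call:
step_arm --pt "0 -0.008 0.035 0" --pt "0 -0.016 0.07 0" --pt "0 -0.025 0.11 0" --pt "0 -0.032 0.142 0" --pt "0 -0.032 0.142 0" --pt "0.02 -0.032 0.142 0" --pt "0.05 -0.032 0.142 0" --pt "0.06 -0.032 0.142 0"

```text
t: 17.8
tcp_pos: [0.485, -0.1124, 0.1538]
tool_rot: [-0.571, 0.412, 0.573, 0.419]
force: [-0.7, 0.2, 0.1]
finger_gap: 0.582
```

Run:
```python
from to import *
tab(); rel((.4875,-.1147,.1535))
```

```text
t 17.8 tcp [ 0.485  -0.1124  0.1538] in table mm [ 63.2 -23.6 101.7] F table [-0.5  0.1  0.4] q [-0.46  0.48  1.83  0.01  0.84 -2.35] gap 0.5820841873481843
shift [ 0.0003 -0.0017 -0.003 ] turn 0.399 dist 0.003
```

Call:
step_arm --pt "0.001 -0.003 -0.002 0" --pt "0.001 -0.003 -0.003 0" --pt "0.001 -0.003 -0.003 0" --pt "0.001 -0.003 -0.003 0" --jaw 0.0 --grip_force 80

```text
t: 18.13
tcp_pos: [0.4879, -0.1161, 0.1527]
tool_rot: [-0.571, 0.414, 0.573, 0.417]
force: [-3.8, -7.2, -6.9]
finger_gap: 0.274
```

Call:
step_arm --pt "0 0 0 0.1" --pt "0 0 0 0.2" --pt "0 0 0 0.3" --pt "0 0 0 0.4"

```text
t: 18.47
tcp_pos: [0.4858, -0.1129, 0.1536]
tool_rot: [-0.473, 0.52, 0.48, 0.524]
force: [-4.2, 8.2, 14.2]
finger_gap: 0.253
```

```bash
python3 st.py
```

```text
t 18.4667 tcp [ 0.4858 -0.1129  0.1536] in table mm [ 63.8 -24.  101. ] F table [ 3.4  7.8 14.6] q [-0.46  0.48  1.82  0.01  0.85 -1.95] gap 0.2532855956012399
[-0.0032  0.0115 -0.9999] F tool [-14.07   4.94   7.92] M tool [-0.48 -1.18  1.08]
shift [ 0.0012 -0.002  -0.0008] turn -0.006 dist 0.002
```

Call:
step_arm --pt "0 0 0 0.1" --pt "0 0 0 0.2" --pt "0 0 0 0.3" --pt "0 0 0 0.38"

```text
t: 18.8
tcp_pos: [0.485, -0.1095, 0.1553]
tool_rot: [-0.363, 0.602, 0.375, 0.605]
force: [-0.9, 9.5, 11.5]
finger_gap: 0.251
```

```bash
python3 st.py
```

```text
t 18.8 tcp [ 0.485  -0.1095  0.1553] in table mm [ 63.8 -20.7 103. ] F table [ 4.6  9.4 10.6] q [-0.46  0.48  1.82  0.02  0.86 -1.56] gap 0.25124339873175794
[-0.0043  0.0173 -0.9998] F tool [-11.3    5.31   8.23] M tool [-1.23 -3.01  0.99]
shift [ 0.0028 -0.0044 -0.0026] turn -0.389 dist 0.006
```

Call:
step_arm --pt "0 0 0 0" --pt "0 0 0 0" --pt "0 0 -0.003 0" --pt "0 0 -0.003 0" --jaw 0.05

```text
t: 19.13
tcp_pos: [0.4842, -0.1127, 0.1557]
tool_rot: [-0.363, 0.601, 0.374, 0.606]
force: [0.0, 0.2, 0.0]
finger_gap: 0.588
```

Call:
step_arm --pt "0 0 0 -0.12" --pt "0 0 0 -0.24" --pt "0 0 0 -0.36" --pt "0 0 0 -0.48" --pt "0 0 0 -0.6" --pt "0 0 0 -0.72" --pt "0 0 0 -0.78" --pt "0 0 0 -0.78"

```text
t: 19.8
tcp_pos: [0.4844, -0.113, 0.1557]
tool_rot: [-0.566, 0.414, 0.575, 0.422]
force: [0.4, -0.5, -0.4]
finger_gap: 0.581
```

```bash
python3 st.py; python3 look.py 3
```

```text
t 19.8 tcp [ 0.4844 -0.113   0.1557] in table mm [ 63.7 -24.3 103.5] F table [ 0.2 -0.4 -0.5] q [-0.46  0.47  1.82  0.02  0.86 -2.35] gap 0.5811388182729372
[-0.0026  0.0164 -0.9999] F tool [ 0.34 -0.24 -0.57] M tool [0.02 0.01 0.01]
shift [ 0.0033 -0.003  -0.0018] turn 0.392 dist 0.005
scene px [304.96 190.83] w 221.0 knob-plane [6.0, 1.4, 13] drum-plane [19.3, 29.1, 57]
```

View pics/L3.png

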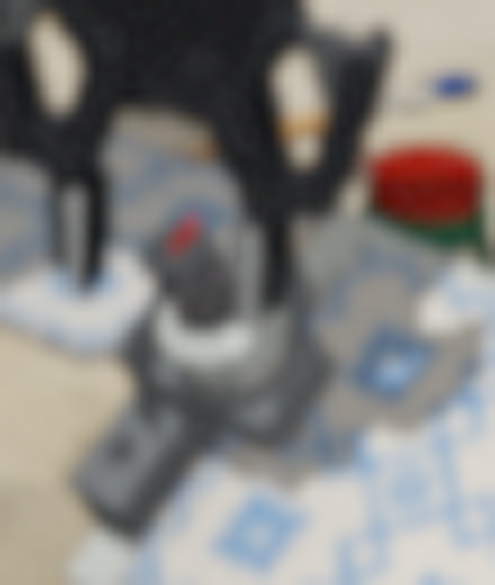

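Call:
step_arm --pt "0.002 -0.003 -0.002 0" --pt "0.003 -0.003 -0.002 0" --pt "0.003 -0.003 -0.002 0" --pt "0.003 -0.003 -0.002 0" --jaw 0.0 --grip_force 80

```text
t: 20.18
tcp_pos: [0.4894, -0.1158, 0.1537]
tool_rot: [-0.567, 0.415, 0.572, 0.422]
force: [-1.9, -3.2, 5.8]
finger_gap: 0.28
```

Call:
step_arm --pt "0 0 0 0.1" --pt "0 0 0 0.2" --pt "0 0 0 0.3" --pt "0 0 0 0.4"

```text
t: 20.52
tcp_pos: [0.4876, -0.1133, 0.1546]
tool_rot: [-0.469, 0.521, 0.479, 0.528]
force: [-6.9, -9.1, 7.8]
finger_gap: 0.253
```

```bash
python3 st.py
```

```text
t 20.5167 tcp [ 0.4876 -0.1133  0.1546] in table mm [ 65.8 -24.3 100.9] F table [-1.  -9.6  9.8] q [-0.46  0.48  1.81  0.02  0.86 -1.94] gap 0.25347203326639284
[-0.0025  0.017  -0.9999] F tool [-7.95  5.94 -9.59] M tool [0.27 2.96 0.73]
shift [ 0.0022 -0.0002 -0.0004] turn -0.016 dist 0.002
```

Call:
step_arm --pt "0 0 0 0.1" --pt "0 0 0 0.2" --pt "0 0 0 0.3" --pt "0 0 0 0.38"

```text
t: 20.85
tcp_pos: [0.4862, -0.1104, 0.1558]
tool_rot: [-0.358, 0.603, 0.374, 0.608]
force: [-4.6, 10.3, 18.3]
finger_gap: 0.255
```

```bash
python3 st.py
```

```text
t 20.85 tcp [ 0.4862 -0.1104  0.1558] in table mm [ 65.2 -21.5 102.8] F table [ 5.1  9.8 18.4] q [-0.46  0.48  1.81  0.02  0.87 -1.56] gap 0.25483811272582896
[-0.0059  0.0225 -0.9997] F tool [-18.05   9.1    7.27] M tool [-1.15 -2.54  1.38]
shift [ 0.0033 -0.0029 -0.0023] turn -0.399 dist 0.005
```

Call:
step_arm --pt "0 0 0 0" --pt "0 0 0 0" --pt "0 0 -0.003 0" --pt "0 0 -0.003 0" --jaw 0.05

```text
t: 21.18
tcp_pos: [0.4848, -0.1135, 0.1555]
tool_rot: [-0.358, 0.603, 0.373, 0.608]
force: [-0.0, -0.2, 0.6]
finger_gap: 0.589
```

Call:
step_arm --pt "0 0 0 -0.12" --pt "0 0 0 -0.24" --pt "0 0 0 -0.36" --pt "0 0 0 -0.48" --pt "0 0 0 -0.6" --pt "0 0 0 -0.72" --pt "0 0 0 -0.78" --pt "0 0 0 -0.78"

```text
t: 21.85
tcp_pos: [0.4849, -0.1138, 0.1552]
tool_rot: [-0.562, 0.416, 0.575, 0.426]
force: [0.1, 0.3, 0.6]
finger_gap: 0.586
```

Call:
step_arm --pt "-0.035 0 0 0" --pt "-0.06 0.003 -0.015 0" --pt "-0.062 0.01 -0.05 0" --pt "-0.062 0.018 -0.085 0" --pt "-0.062 0.026 -0.12 0" --pt "-0.062 0.031 -0.142 0" --pt "-0.062 0.031 -0.142 0"

```text
t: 22.43
tcp_pos: [0.498, -0.2658, 0.2137]
tool_rot: [-0.562, 0.418, 0.572, 0.427]
force: [0.4, -0.6, 0.4]
finger_gap: 0.586
```

```bash
python3 look2.py 2; python3 st.py
```

```text
scene px [305.37 191.03] w 360.0 knob-plane [6.0, -0.3, -2] drum-plane [19.2, 27.4, 55]
scene px [311.47 194.58] w 43.0 knob-plane [3.8, -25.3, -81] drum-plane [17.0, 1.3, 4]
top px [329.78 213.14] w 83.0 knob-plane [25.6, -0.6, -1] drum-plane [11.6, -1.3, -6]
top px [330.08 221.08] w 173.0 knob-plane [1.8, -2.0, -48] drum-plane [-13.1, -2.8, -168]
t 22.5333 tcp [ 0.4966 -0.2608  0.2132] in table mm [ 115.2 -170.5  139.2] F table [0.  0.8 0.2] q [-0.69  0.47  1.6   0.02  1.09 -2.56] gap 0.5866787355059498
[-0.0068  0.0235 -0.9997] F tool [-0.17 -0.24  0.81] M tool [-0.05  0.04 -0.01]
shift [ 0.0644 -0.0339  0.142 ] turn 0.378 dist 0.16
```

View pics/M2.png

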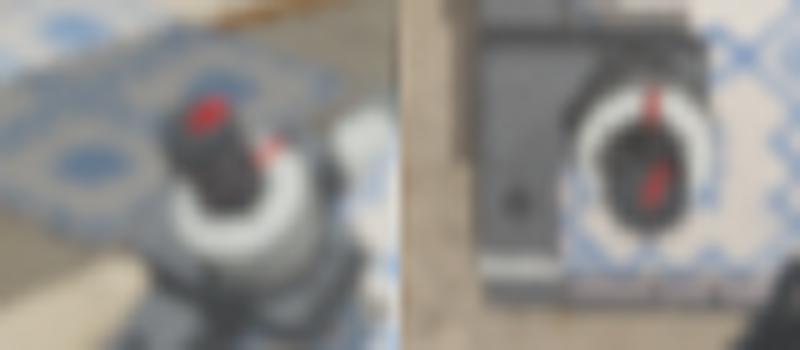

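Now the drum line is at (653,105), about -5°, and the knob line is at about -18°. So the spindle has probably touched and the ratchet is just starting to slip. The last stroke turned the knob less, so the pads were slipping. I'll go to full grip force.

Call:
step_arm --pt "0 -0.008 0.035 0" --pt "0 -0.016 0.07 0" --pt "0 -0.025 0.11 0" --pt "0 -0.034 0.139 0" --pt "0 -0.034 0.139 0" --pt "0.02 -0.034 0.139 0" --pt "0.05 -0.034 0.139 0" --pt "0.061 -0.034 0.139 0"

```text
t: 23.2
tcp_pos: [0.4867, -0.1144, 0.1535]
tool_rot: [-0.559, 0.416, 0.576, 0.426]
force: [-0.7, 0.0, 0.4]
finger_gap: 0.584
```

Run:
```python
from to import *
tab(); rel((.4878,-.1147,.1535))
```

```text
t 23.2 tcp [ 0.4867 -0.1144  0.1535] in table mm [ 64.6 -25.5 100.4] F table [-0.4 -0.   0.7] q [-0.47  0.48  1.81  0.02  0.87 -2.35] gap 0.5836529489015487
shift [-0.     -0.0009 -0.0006] turn 0.379 dist 0.001
```

Call:
step_arm --pt "0 -0.001 0 0" --pt "0 -0.001 0 0" --pt "0 -0.001 0 0" --pt "0 -0.001 0 0" --pt "0 -0.001 0 0" --jaw 0.0 --grip_force 120

```text
t: 23.62
tcp_pos: [0.4876, -0.1158, 0.1536]
tool_rot: [-0.56, 0.417, 0.575, 0.425]
force: [-1.8, -3.7, -8.8]
finger_gap: 0.259
```

Call:
step_arm --pt "0 0 0 0.08" --pt "0 0 0 0.16" --pt "0 0 0 0.24" --pt "0 0 0 0.32" --pt "0 0 0 0.38"

```text
t: 24.03
tcp_pos: [0.4844, -0.1139, 0.155]
tool_rot: [-0.467, 0.52, 0.488, 0.523]
force: [-6.5, 5.8, 9.7]
finger_gap: 0.242
```

```bash
python3 st.py
```

```text
t 24.0333 tcp [ 0.4844 -0.1139  0.155 ] in table mm [ 63.4 -25.2 103. ] F table [-0.7  5.3 11.9] q [-0.46  0.48  1.81  0.02  0.88 -1.96] gap 0.24244104988605703
[-0.0166  0.0246 -0.9996] F tool [-9.47  7.14  5.45] M tool [-0.17 -0.61  0.96]
shift [ 0.0026 -0.0031  0.0006] turn -0.004 dist 0.004
```

Call:
step_arm --pt "0 0 0 0.08" --pt "0 0 0 0.16" --pt "0 0 0 0.24" --pt "0 0 0 0.32" --pt "0 0 0 0.38"

```text
t: 24.45
tcp_pos: [0.4834, -0.1102, 0.1564]
tool_rot: [-0.357, 0.603, 0.383, 0.602]
force: [-3.7, 8.9, 15.5]
finger_gap: 0.239
```

```bash
python3 st.py
```

```text
t 24.45 tcp [ 0.4834 -0.1102  0.1564] in table mm [ 63.  -21.6 104.8] F table [ 4.5  8.5 15.5] q [-0.46  0.48  1.81  0.02  0.89 -1.58] gap 0.23940592363776697
[-0.0192  0.0304 -0.9994] F tool [-15.14   7.75   6.54] M tool [-0.62 -2.02  1.04]
shift [ 0.0038 -0.0052 -0.0011] turn -0.385 dist 0.007
```

Call:
step_arm --pt "0 0 0 0" --pt "0 0 0 0" --pt "0 0 -0.003 0" --pt "0 0 -0.003 0" --jaw 0.05

```text
t: 24.78
tcp_pos: [0.4824, -0.1137, 0.1568]
tool_rot: [-0.358, 0.602, 0.382, 0.603]
force: [-1.2, 0.2, -0.3]
finger_gap: 0.583
```

Call:
step_arm --pt "0 0 0 -0.12" --pt "0 0 0 -0.24" --pt "0 0 0 -0.36" --pt "0 0 0 -0.48" --pt "0 0 0 -0.6" --pt "0 0 0 -0.72" --pt "0 0 0 -0.78" --pt "0 0 0 -0.78"

```text
t: 25.45
tcp_pos: [0.4826, -0.1143, 0.1569]
tool_rot: [-0.56, 0.412, 0.582, 0.421]
force: [-0.3, 0.5, -0.1]
finger_gap: 0.586
```

```bash
python3 st.py; python3 look.py 4
```

```text
t 25.45 tcp [ 0.4826 -0.1143  0.1569] in table mm [ 63.  -25.7 105.5] F table [-0.3  0.5  0.2] q [-0.47  0.48  1.81  0.02  0.88 -2.37] gap 0.5855166951282177
[-0.0173  0.0289 -0.9994] F tool [0.07 0.14 0.61] M tool [ 0.01 -0.01  0.02]
shift [ 0.0045 -0.0049 -0.0008] turn 0.396 dist 0.007
scene px [305.5  191.52] w 282.0 knob-plane [4.8, -1.7, -20] drum-plane [18.0, 25.9, 55]
```

View pics/L4.png

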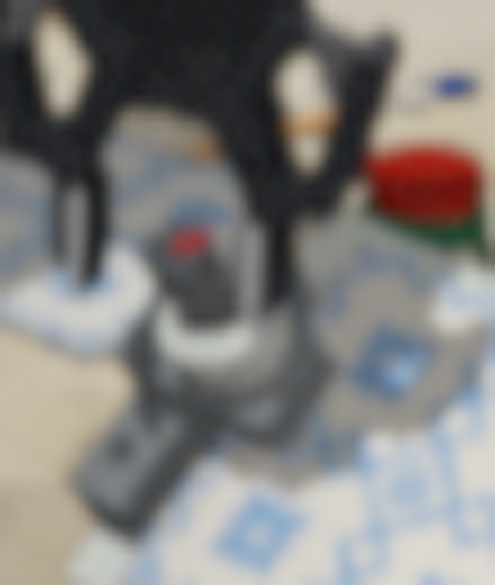

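Call:
step_arm --pt "0.004 -0.004 0 0" --pt "0.004 -0.005 -0.001 0"

```text
t: 25.67
tcp_pos: [0.4879, -0.1136, 0.1524]
tool_rot: [-0.56, 0.413, 0.582, 0.422]
force: [-0.7, -0.2, -0.7]
finger_gap: 0.582
```

Call:
step_arm --pt "0 0 0 0" --pt "0 0 0 0" --pt "0 0 0 0" --pt "0 0 0 0" --pt "0 0 0 0" --jaw 0.0 --grip_force 120

```text
t: 26.08
tcp_pos: [0.489, -0.1157, 0.1533]
tool_rot: [-0.561, 0.414, 0.58, 0.422]
force: [-2.4, -5.0, 4.3]
finger_gap: 0.261
```

Call:
step_arm --pt "0 0 0 0.1" --pt "0 0 0 0.2" --pt "0 0 0 0.3" --pt "0 0 0 0.4" --pt "0 0 0 0.5" --pt "0 0 0 0.6" --pt "0 0 0 0.7" --pt "0 0 0 0.78"

```text
t: 26.75
tcp_pos: [0.4873, -0.1087, 0.1552]
tool_rot: [-0.354, 0.602, 0.383, 0.605]
force: [-1.6, 18.9, 24.0]
finger_gap: 0.242
```

```bash
python3 st.py
```

```text
t 26.75 tcp [ 0.4873 -0.1087  0.1552] in table mm [ 65.6 -19.7 101.8] F table [10.  18.7 22.1] q [-0.46  0.48  1.8   0.03  0.89 -1.58] gap 0.2422254732964761
[-0.0171  0.0381 -0.9991] F tool [-23.21  10.88  16.68] M tool [-2.13 -5.35  1.66]
shift [ 0.0026 -0.0024 -0.0041] turn -0.39 dist 0.005
```

Call:
step_arm --pt "0 0 0 0" --pt "0 0 0 0" --pt "0 0 -0.003 0" --pt "0 0 -0.003 0" --jaw 0.05

```text
t: 27.08
tcp_pos: [0.4858, -0.1115, 0.1548]
tool_rot: [-0.353, 0.602, 0.383, 0.605]
force: [-0.8, 0.5, -0.2]
finger_gap: 0.586
```

Call:
step_arm --pt "0 0 0 -0.12" --pt "0 0 0 -0.24" --pt "0 0 0 -0.36" --pt "0 0 0 -0.48" --pt "0 0 0 -0.6" --pt "0 0 0 -0.72" --pt "0 0 0 -0.78" --pt "0 0 0 -0.78"

```text
t: 27.75
tcp_pos: [0.4858, -0.1117, 0.1542]
tool_rot: [-0.557, 0.411, 0.583, 0.426]
force: [1.0, 0.4, 1.2]
finger_gap: 0.582
```

Call:
step_arm --pt "-0.035 0 0 0" --pt "-0.06 0.003 -0.015 0" --pt "-0.062 0.01 -0.05 0" --pt "-0.062 0.018 -0.085 0" --pt "-0.062 0.026 -0.12 0" --pt "-0.062 0.031 -0.142 0" --pt "-0.062 0.031 -0.142 0"

```text
t: 28.33
tcp_pos: [0.5009, -0.2644, 0.2097]
tool_rot: [-0.557, 0.413, 0.581, 0.427]
force: [0.3, 0.2, -0.5]
finger_gap: 0.587
```

```bash
python3 look2.py 3; python3 st.py
```

```text
scene px [306.   192.16] w 241.0 knob-plane [3.6, -4.5, -51] drum-plane [16.8, 23.0, 54]
scene px [311.48 194.54] w 46.0 knob-plane [3.9, -25.3, -81] drum-plane [17.1, 1.4, 5]
top px [329.77 213.15] w 84.0 knob-plane [25.6, -0.6, -1] drum-plane [11.6, -1.3, -6]
top px [330.99 222.08] w 152.0 knob-plane [-1.2, -4.6, -104] drum-plane [-16.1, -5.5, -161]
t 28.4333 tcp [ 0.4995 -0.2594  0.2094] in table mm [ 115.5 -168.8  134.5] F table [-0.2  1.   0.2] q [-0.69  0.49  1.59  0.02  1.11 -2.57] gap 0.5815078452372752
[-0.0188  0.0408 -0.999 ] F tool [-0.04 -0.09  1.07] M tool [ 0.06 -0.01 -0.01]
shift [ 0.0631 -0.0322  0.1404] turn 0.386 dist 0.157
```

View pics/M3.png

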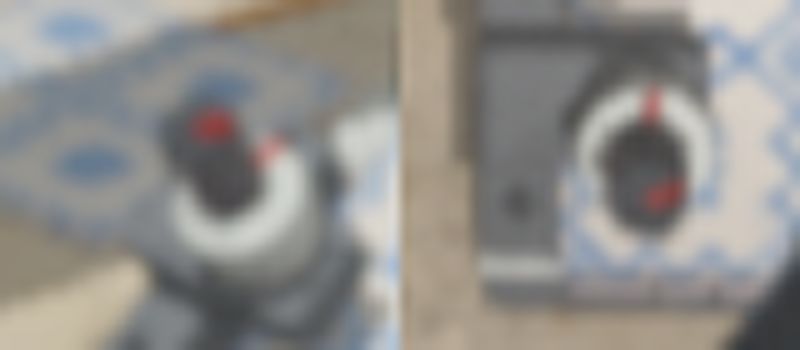

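The drum hasn't moved and the knob line is now at about -67°, so the slip is roughly 1.1 rad. One shorter stroke should bring it to about a quarter turn.

Call:
step_arm --pt "0 -0.008 0.035 0" --pt "0 -0.016 0.07 0" --pt "0 -0.025 0.11 0" --pt "0 -0.033 0.14 0" --pt "0 -0.033 0.14 0" --pt "0.02 -0.033 0.14 0" --pt "0.05 -0.033 0.14 0" --pt "0.058 -0.033 0.14 0"

```text
t: 29.1
tcp_pos: [0.486, -0.1114, 0.1549]
tool_rot: [-0.553, 0.412, 0.586, 0.426]
force: [-0.2, -0.2, -0.1]
finger_gap: 0.585
```

Run:
```python
from to import *
tab(); rel((.4880,-.1147,.1535))
```

```text
t 29.1 tcp [ 0.486  -0.1114  0.1549] in table mm [ 64.5 -22.5 102.1] F table [-0.2 -0.2 -0. ] q [-0.47  0.49  1.8   0.04  0.9  -2.36] gap 0.5850571954557533
shift [ 0.0012 -0.001  -0.0038] turn 0.387 dist 0.004
```

Call:
step_arm --pt "0.001 -0.001 -0.004 0" --pt "0.001 -0.001 -0.004 0" --pt "0.001 -0.001 -0.004 0" --pt "0.001 -0.001 -0.004 0" --pt "0.001 -0.001 -0.004 0" --jaw 0.0 --grip_force 120

```text
t: 29.52
tcp_pos: [0.4879, -0.1157, 0.1539]
tool_rot: [-0.554, 0.412, 0.585, 0.426]
force: [-2.3, -4.5, -7.2]
finger_gap: 0.265
```

Call:
step_arm --pt "0 0 0 0.1" --pt "0 0 0 0.2" --pt "0 0 0 0.3" --pt "0 0 0 0.4" --pt "0 0 0 0.5" --pt "0 0 0 0.58"

```text
t: 30.02
tcp_pos: [0.4848, -0.111, 0.1556]
tool_rot: [-0.404, 0.562, 0.446, 0.568]
force: [-5.0, 12.4, 12.8]
finger_gap: 0.241
```

Call:
step_arm --pt "0 0 0 0" --pt "0 0 0 0" --pt "0 0 -0.002 0" --pt "0 0 -0.002 0" --jaw 0.05

```text
t: 30.35
tcp_pos: [0.4854, -0.1136, 0.1561]
tool_rot: [-0.404, 0.562, 0.445, 0.568]
force: [-0.5, -0.0, 0.1]
finger_gap: 0.585
```

Call:
step_arm --pt "-0.01 0 0 0" --pt "-0.03 0 0 0" --pt "-0.06 0 0 0" --pt "-0.08 0.01 -0.04 0" --pt "-0.08 0.02 -0.08 0" --pt "-0.08 0.03 -0.12 0" --pt "-0.08 0.03 -0.16 0" --pt "-0.08 0.03 -0.17 0"

```text
t: 31.02
tcp_pos: [0.4107, -0.2785, 0.2313]
tool_rot: [-0.405, 0.563, 0.442, 0.569]
force: [0.1, -0.7, 1.1]
finger_gap: 0.583
```

```bash
python3 look2.py 4; python3 st.py
```

```text
scene px [305.73 192.58] w 462.0 knob-plane [2.1, -4.7, -65] drum-plane [15.2, 22.8, 56]
scene px [311.54 194.52] w 48.0 knob-plane [4.1, -25.4, -81] drum-plane [17.2, 1.2, 4]
top px [329.81 213.14] w 73.0 knob-plane [25.6, -0.7, -2] drum-plane [11.6, -1.4, -7]
top px [331.34 222.46] w 210.0 knob-plane [-2.3, -5.6, -112] drum-plane [-17.3, -6.5, -159]
t 31.1167 tcp [ 0.4114 -0.2755  0.2308] in table mm [  53.5 -192.4  198.4] F table [ 0.2  0.6 -0.4] q [-0.83  0.37  1.72  0.02  1.1  -2.12] gap 0.5882044499969785
[-0.0258  0.0497 -0.9984] F tool [ 0.32 -0.26  0.63] M tool [-0.04  0.03 -0.05]
shift [ 0.0843 -0.0302  0.174 ] turn -0.202 dist 0.196
```

View pics/M4.png

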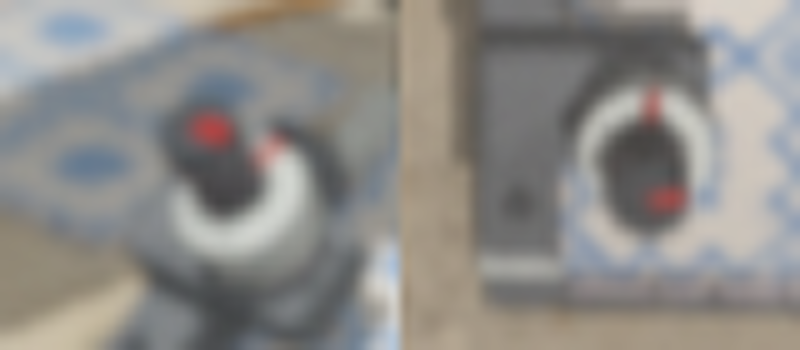

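View pics/t_4.png

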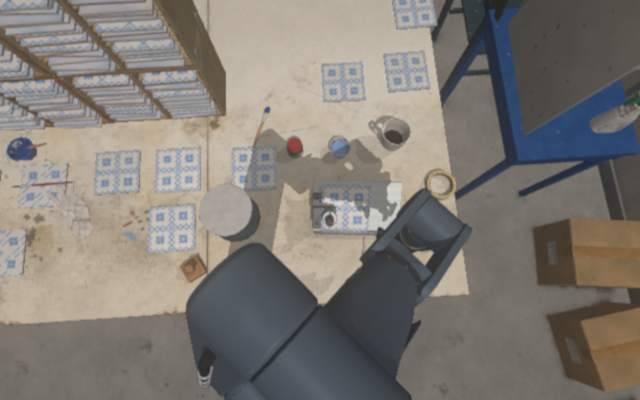

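View pics/s_4.png

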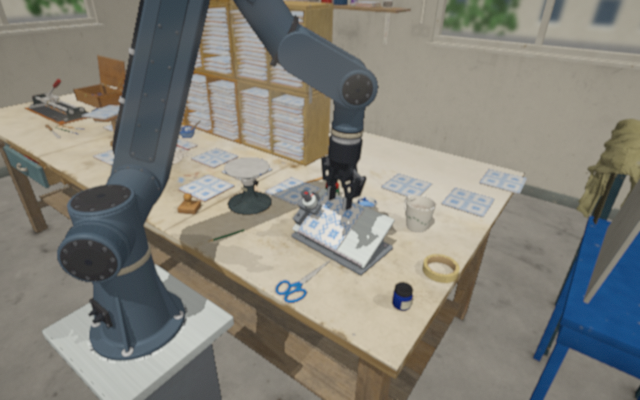

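The knob line now points right, about -80°, and the drum line is still at -6°. That makes the slip about 1.3 rad, or 0.21 turn. I'll do a last check that the tile is home.

Run:
```python
import cv2,numpy as np
f=lambda n:cv2.resize(cv2.imread(n)[175:240,305:370],None,fx=6,fy=6,interpolation=cv2.INTER_CUBIC)
cv2.imwrite("pics/cmp.png",np.hstack([f("pics/top7.png"),f("pics/t_4.png")]))
```

```text
(no output)
```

View pics/cmp.png

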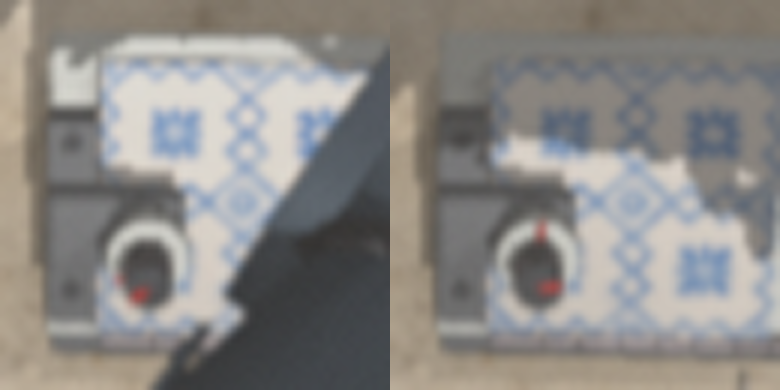

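The tile hasn't moved. Its left edge is flush with the stop at x≈100 in the left crop and 490 in the right, which is the same offset. The gripper is clear, so I'm handing in.

```bash
python3 -c "
from station import manip; print(manip.sign_off())"
```

```text
the job is handed in; nothing more can be done
None
```

The tile is home and clamped, and the ratchet has slipped about 1.3 rad (0.21 turn). I handed the job in at about 31 s.

- **Tile:** I slid it along the ledge with shut fingers until the push force rose from about 2.5 N to 8.6 N against the stop. The last top picture shows it still flush with the stop and ledge.
- **Closing:** I turned the knob clockwise in seven part-turn strokes. The tool could only point straight down, so the grip on the tilted knob was not square. The pads slipped a little, and I raised the grip from 70–80 N to 120 N for the last three strokes.
- **Clamping:** The drum line stopped at about -6° and stayed there over the last three looks from above, while the knob line went on to about -80°. I take this as the spindle being seated on the tile. The spindle force itself can't be measured.
- **Bystanders:** The pot, jars, tape and stamp look unmoved in the last pictures, and the gripper was clear of everything.

**Uncertainty:** The slip is read from blurred red lines and is good to about ±0.2 rad. The scene and top cameras differed by a few millimetres at the knob end. I used the lines in the top view.

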